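# Close and latch the sample canister

## Robot

A 6-joint arm with a two-finger parallel gripper is mounted at the origin on a cart in front of the work surface, level with it; the furniture and walls round the work are solid. World frame = base frame: x ahead of the robot, y to its left, z up, the work surface at z = 0. Lengths are in m, angles in rad, forces in N, time in s.
With the tool pointing down it reaches from about 0.325 to 0.775 m from the base axis. Payload 5.5 kg.
Tool frame: the origin (TCP) lies midway between the tips of the shut fingers; the grasp point (between the pads) lies 19 mm behind it; z points along the fingers, x is the direction in which the jaws open and shut, and the axes are right-handed (so a half turn about z gives the same grasp; the last joint's range is limited). The gripper opens to 85 mm and grips with 20 to 120 N. Pads are 22 mm wide; open, the fingers measure 114 mm over their backs; the gripper's body (76 mm by 85 mm) begins 54 mm behind the grasp point. The pads swing forward as they close: fully open they stand 13 mm farther back than shut.
Start: joints at [-1.25, 0.091, 1.231, -0, 1.82, -0.057], TCP at [0.221, -0.558, 0.21] pointing down, gripper open.
Joint ranges: [-2.87, 2.87], [-0.86, 2.18], [0.17, 2.46], [-1.51, 4.65], [0.06, 2.69], [-2.65, 2.65]. Speed limits (rad/s): [2.57, 2.57, 3.01, 3.14, 3.14, 3.14].

## Interface

Orientations are given as a unit quaternion [w, x, y, z].
In Python, from plant import ctrl gives the robot as it stands.
- The arm moves only by the tool servo_tool, never from a script. Its argument "targets" is a list that holds one entry, the list of rows, each a list of 7 numbers: the shift along the tool's x, y, z in m, then the turn, a rotation vector about the tool's x, y, z in rad, then the finger opening in m, from 0 to 0.0854. In form: [[[x, y, z, wx, wy, wz, jaw], ...]]. A call has 1 to 20 rows; each row is the pose to reach, as a shift and turn from the pose measured when the call began, along the tool's axes at that moment; what a row does not reach only later rows make up. A row lasts 1/12 s, in which the tool goes at most 41.7 mm and 7.16 degrees, less where a joint would pass 70% of its speed; a pose out of reach is approached as far as the arm can. A call with a gripper value outside its range is refused whole. The fingers move at their own pace and stop on an object; "grip_force" is the grip in N (left out, the last holds). Time passes only in rows, so rows that repeat a pose let the fingers close. It gives the time, the measured TCP pose, the force and the opening at its end, in the units of the state.
- ctrl.sense(): the state, without advancing time (a new reading comes with each control period).
- ctrl.capture(name): name is "scene" or "top"; returns the picture (420x560x3 uint8, red, green, blue); there is no depth.
- ctrl.get_calibration(name): a dict with "fx", "fy", "cx", "cy" (pixels), "rvec" (rotation vector, rad) and "tvec" (3), from world to camera coordinates, as OpenCV has them. Camera axes: x right, y down, z forward; pixel columns grow to the right and rows downward; lengths in m; the calibration is good to about 2 mm. A picture is of the moment at which its call begins. get_calibration takes no time and is no camera call.
- ctrl.hand_in(): hands the job in, once; it reports no verdict.
The state is a dict: "t": time; "joints": joint angles; "qvel": joint speeds; "tau": joint torques, N m; "ee_pos": TCP position; "ee_rot": TCP orientation; "wrist_force": force on the tool from outside, world axes, zero at the start; "torque": the same for the moment, N m; "width": finger opening in m.
Only numpy, scipy, OpenCV 4.12 (cv2) and the standard library are available. Lean on these libraries where they do the work, as an engineer would, in place of code of your own. Each camera call takes 0.05 s, during which the arm holds its last target. There are 200 camera calls.

## Task

Close the sample canister: take its lid by the knob from the sloping rest, set it squarely down into the canister's mouth (place it, do not drop it in), then swing the red-handled wire bail over the lid and press it down until it snaps home under the sprung catch. Leave the lid and bail shut, and do not disturb the timer, the dropper bottle or the roll of labels.

Things in the scene. Friction and masses are not known exactly. Their poses are not given: they have to be found in the camera images.
- canister: Steel round canister, outer diameter 100, rim at z = 80, mouth 92 inside, fixed to the bench on a grey plate. Origin: on the bench under its axis; z up, +x towards the bail's hinge (rear), -x towards the catch (front): a sprung steel tongue 66 to 80 from the axis, 50 wide, top at z = 102, which yields outwards when the bail is pushed down with about 5 N and snaps over its bar.
- bail (a joint): Wire bail: 0 = closed, level over the lid, its bar under the catch; grows as it swings up and back (1.57 upright, 1.95 stop). Stiff hinge: it stays where it is left. Its two wires (8 thick) lie 30 either side of the middle, so the knob passes between them; the bar (10 thick) is 126 from the hinge. It closes fully only over a seated lid.
- bail_hinge (a point): Middle of the bail's hinge axis (along canister y), 60 behind the canister's axis, at height 92. Fixed to the canister.
- bail_grip (a point): Centre of the red round grip on the bail's bar: a cylinder 18 in diameter, 40 long, along canister y. It is 126 from the hinge along the wires and 20 off their plane: straight above the bar at height 112 when closed, on the far side of the wires when open. Its z axis points up when closed, its x axis towards the hinge.
- lid: Loose round lid, 160 g: black plug (85 in diameter, 10 deep, tapered to 76 at its foot) under a steel disc 106 in diameter, 6 thick, with a round black knob. Origin: centre of the plug's underside; z out through the knob. Seated, its origin is 70 above the bench. At the start it lies on the rest, tilted 30 degrees, knob looking up and towards the robot.
- lid_knob (a point): Centre of the lid's knob, which is a cylinder 26 in diameter and 24 tall; 32 from the lid's origin along lid z, 16 above the disc's top.
- lid_rest: White sloping rest, 110 x 90 and about 80 high, fixed to the bench. Origin: centre of its underside. Its face rises at 30 degrees towards the rest's +x; two steel pegs at the low end hold the lid's edge.
- timer_1: Bystander: small white digital timer lying flat, 66 x 62 x 21. Origin: underside.
- dropper_bottle: Bystander: brown dropper bottle, 32 in diameter and 96 tall, standing. Origin: underside.
- roll: Bystander: roll of green labels, 62 in diameter and 45 tall. Origin: underside.

How it is judged:
By the outcome, as a careful person would: the job done as asked, in the order asked, and still so for the second after the job is handed in, with the robot touching nothing.
It also fails if it takes over 61 s, if anything falls off the work surface, if the arm or the gripper's body presses on something with over 40 N, if the wrist force passes 120 N, or if a joint passes its speed limit or range.

## Working session

There is one attempt and no reset: what is moved stays moved. The work goes in short steps, Python scripts to look and compute and a tool call to move; the robot and the scene stay as the last step left them, time stands still between calls to the robot, and variables do not carry over. Pictures are saved under pics/ and viewed, and the job is handed in when it is done.

Besides the shell and the picture viewer there is one more tool, called after ">>>" in YAML: its name, and indented under it one key for each argument. servo_tool: Moves the arm, as the interface text tells. Its arguments: {"type":"object","properties":{"targets":{"type":"array"},"grip_force":{"type":"number"}},"required":["targets"]}

```bash
ls; mkdir -p pics
python3 - <<'E'
from plant import ctrl
import cv2
for n in("scene","top"):
    cv2.imwrite(f"pics/{n}0.png",ctrl.capture(n)[:,:,::-1]); print(n,ctrl.get_calibration(n))
print(ctrl.sense())
E
```

```text
pics
scene {'fx': 525.0713604847627, 'fy': 525.0713604847627, 'cx': 272.3979272980511, 'cy': 200.18620451471662, 'rvec': array([ 1.08626816, -2.09239088,  1.22479124]), 'tvec': array([0.39715222, 0.28784892, 0.73958586])}
top {'fx': 512.4115592706999, 'fy': 512.4115592706999, 'cx': 279.5138094907461, 'cy': 207.93370116694294, 'rvec': array([ 2.14066335, -2.20075864,  0.09957605]), 'tvec': array([0.10799482, 0.56846429, 1.2836462 ])}
{'t': 0.1, 'joints': array([-1.24968164e+00,  9.18045139e-02,  1.23174295e+00, -2.76549738e-05,
        1.81981995e+00, -5.67051626e-02]), 'qvel': array([ 8.81291287e-04, -2.17395731e-03, -2.00781891e-03,  4.41528692e-04,
       -9.86250826e-05, -2.26271099e-04]), 'tau': array([ 3.63618332e-03, -4.60219109e+01, -4.19217181e+01,  7.70213683e-05,
        1.06457103e-02,  1.42841259e-05]), 'ee_pos': array([ 0.22123205, -0.55741335,  0.20916416]), 'ee_rot': array([-5.28638915e-04,  8.27311178e-01, -5.61743204e-01, -7.12856442e-04]), 'wrist_force': array([-0.35611987, -0.63965269,  0.4341362 ]), 'torque': array([ 0.02014393, -0.03003978,  0.00144828]), 'width': 0.08513931326511236}
```

View pics/scene0.png

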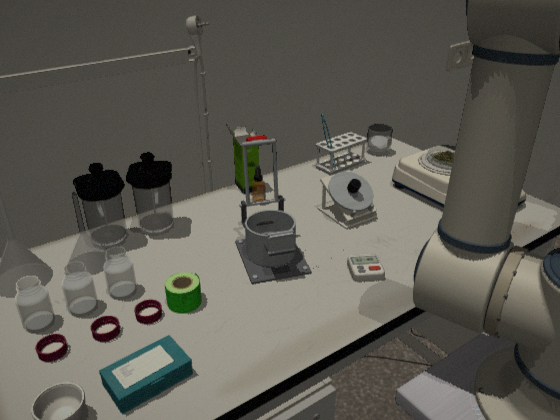

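View pics/top0.png

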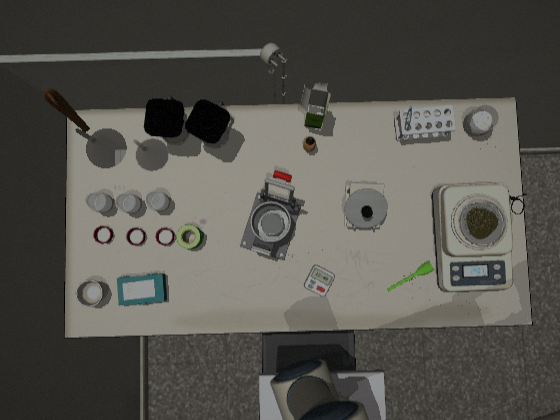

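The scene view shows the canister at about (270,240), the upright bail with its red grip at (257,139) and the lid knob at (354,186). In the top view the canister mouth is at (272,222), the red grip at (283,176) and the knob at (367,212). I'll zoom in next.

Run:
```python
import cv2
a=cv2.imread("pics/scene0.png")[125:290,225:405]; b=cv2.imread("pics/top0.png")[135:300,230:410]
cv2.imwrite("pics/z1.png",cv2.resize(a,None,fx=4.4,fy=3.6,interpolation=2)[:600,:800] if 0 else cv2.resize(a,(654,600),interpolation=2))
cv2.imwrite("pics/z2.png",cv2.resize(b,(654,600),interpolation=2))
```

```text
(no output)
```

View pics/z1.png

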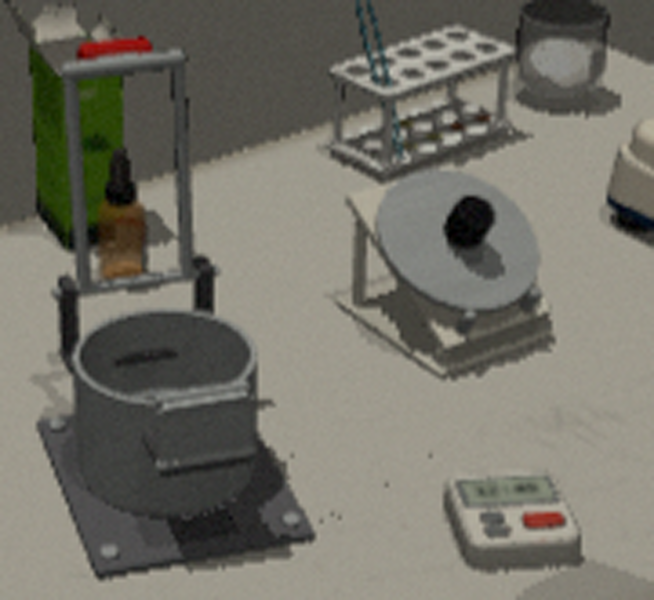

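View pics/z2.png

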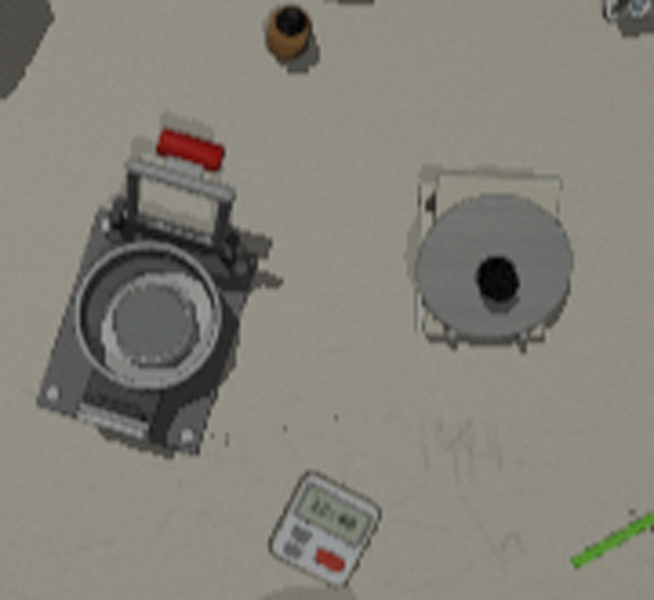

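```bash
cat > h.py <<'E'
import numpy as np, cv2
from plant import ctrl
from scipy.spatial.transform import Rotation as R
C={n:ctrl.get_calibration(n) for n in("scene","top")}
def ray(n,p):
    c=C[n]; r=R.from_rotvec(c["rvec"]).as_matrix()
    d=r.T@np.array([(p[0]-c["cx"])/c["fx"],(p[1]-c["cy"])/c["fy"],1]); return -r.T@c["tvec"],d/np.linalg.norm(d)
def plane(n,p,z):
    o,d=ray(n,p); return o+d*(z-o[2])/d[2]
def tri(ps,pt):
    (a,u),(b,v)=ray("scene",ps),ray("top",pt)
    s=np.linalg.lstsq(np.c_[u,-v],b-a,rcond=None)[0]; p,q=a+u*s[0],b+v*s[1]
    return (p+q)/2,np.linalg.norm(p-q)
def proj(n,P):
    c=C[n]; K=np.array([[c["fx"],0,c["cx"]],[0,c["fy"],c["cy"]],[0,0,1]])
    return cv2.projectPoints(np.array(P,float).reshape(-1,3),c["rvec"],c["tvec"],K,None)[0][:,0]
def blob(img,roi,f):
    x0,y0,x1,y1=roi; s=img[y0:y1,x0:x1].astype(int); m=f(s).astype(np.uint8)
    k,l,st,ce=cv2.connectedComponentsWithStats(m); i=1+np.argmax(st[1:,4])
    return ce[i]+[x0,y0],st[i,4],np.argwhere(l==i)[:,::-1]+[x0,y0]
red=lambda s:(s[...,2]>110)&(s[...,1]<60)&(s[...,0]<60)
dark=lambda s:s.max(2)<50
E
python3 - <<'E'
from h import *
S=cv2.imread("pics/scene0.png");T=cv2.imread("pics/top0.png")
ks,a,_=blob(S,(335,170,372,205),dark);kt,b,_=blob(T,(350,195,382,230),dark)
print("knob",ks,a,kt,b,tri(ks,kt))
rs,a,_=blob(S,(240,130,275,145),red);rt,b,pp=blob(T,(265,165,300,190),red)
print("red",rs,a,rt,b,tri(rs,rt))
(c,sz,an)=cv2.minAreaRect(pp.astype(np.float32));box=cv2.boxPoints((c,sz,an))
print([plane("top",p,.215)[:2].round(4) for p in box])
def z2s(p):return (225+(p[0]+.5)*180/654-.5,125+(p[1]+.5)*165/600-.5)
def z2t(p):return (230+(p[0]+.5)*180/654-.5,135+(p[1]+.5)*165/600-.5)
print("rim tri",tri(z2s((166,358)),z2t((148,316))), plane("top",z2t((148,316)),.08))
print("bar ends",[tri(z2s(p),z2t(q)) for p,q in(((68,65),(128,165)),((182,58),(235,192)))])
print("catch ends",[tri(z2s(p),z2t(q)) for p,q in(((160,403),(78,412)),((247,390),(146,434)))])
print("disc",tri(z2s((458,237)),z2t((495,266))))
print("hinge ends top@.092",[plane("top",z2t(p),.092) for p in ((115,222),(240,258))])
print("rest",[plane("top",z2t(p),z) for p,z in(((419,338),.02),((545,340),.02),((420,176),.07),((562,178),.07))])
print("cams",ray("scene",(0,0))[0],ray("top",(0,0))[0])
E
```

```text
knob [353.63945578 186.08843537] 147 [366.4587156  211.55045872] 109 (array([ 0.55218929, -0.12027714,  0.07808727]), np.float64(0.00204021004010533))
red [255.98387097 137.58064516] 62 [282.01190476 175.4047619 ] 84 (array([0.62516119, 0.08519326, 0.21864658]), np.float64(0.002096205572671211))
[array([0.6266, 0.1041]), array([0.6365, 0.1006]), array([0.6235, 0.0652]), array([0.6136, 0.0688])]
rim tri (array([0.53407296, 0.11606162, 0.07594914]), np.float64(0.0014234518337230423)) [0.53337089 0.11540198 0.08      ]
bar ends [(array([0.61508109, 0.12217568, 0.22073182]), np.float64(3.1845820457928245e-06)), (array([0.5982349 , 0.05876227, 0.2147376 ]), np.float64(0.0018572447891249354))]
catch ends [(array([0.4702151 , 0.16340087, 0.0983446 ]), np.float64(0.0011874336054205408)), (array([0.45507207, 0.11953927, 0.09748019]), np.float64(0.0029586327550027163))]
disc (array([ 0.56262618, -0.12182223,  0.06384114]), np.float64(0.0015209703977418596))
hinge ends top@.092 [array([0.59627305, 0.13565958, 0.092     ]), array([0.56968874, 0.05257831, 0.092     ])]
rest [array([ 0.51669679, -0.07397295,  0.02      ]), array([ 0.51282762, -0.16263258,  0.02      ]), array([ 0.62471973, -0.0728203 ,  0.07      ]), array([ 0.62061131, -0.16973209,  0.07      ])]
cams [-0.1951526   0.60970599  0.61461224] [0.44653661 0.0892894  1.33236427]
```

```bash
cat >> h.py <<'E'
def rot(z,x):
    z=np.array(z,float);z/=np.linalg.norm(z);x=np.array(x,float);x-=z*(x@z);x/=np.linalg.norm(x)
    return R.from_matrix(np.c_[x,np.cross(z,x),z])
def rel(*wps):
    s=ctrl.sense(); q=s["ee_rot"]; r0=R.from_quat([*q[1:],q[0]]); p0=s["ee_pos"]
    print("t %.2f"%s["t"],"p",p0.round(4),"F",s["wrist_force"].round(1),"w",round(s["width"],4),"z",r0.as_matrix()[:,2].round(3),"x",r0.as_matrix()[:,0].round(3))
    for p,r in wps: print((r0.inv().apply(np.array(p)-p0)).round(4),(r0.inv()*r).as_rotvec().round(3))
def yaw(d): return np.array([np.cos(np.radians(d)),np.sin(np.radians(d)),0])
K=np.array([.5522,-.1203,.0781]); a=np.array([-.4997,.0175,.866])
CAN=np.array([.534,.116,0]); CX=yaw(-18.7); CY=yaw(71.3)
E
python3 -c "
from h import *
r=rot(-a,[-.035,-1,0]); rel((K+.07*a,r),(K-.011*a,r))"
```

```text
t 0.10 p [ 0.2212 -0.5574  0.2092] F [-0.4 -0.6  0.4] w 0.0851 z [-0.001  0.002 -1.   ] x [ 0.369 -0.929 -0.002]
[-0.2981 -0.4368  0.071 ] [0.516 0.11  0.403]
[-0.2817 -0.4739  0.1411] [0.516 0.11  0.403]
```

>>> servo_tool:
  targets:
    - [[-0.298, -0.437, 0.071, 0.516, 0.11, 0.403, 0.085], [-0.298, -0.437, 0.071, 0.516, 0.11, 0.403, 0.085], [-0.298, -0.437, 0.071, 0.516, 0.11, 0.403, 0.085], [-0.298, -0.437, 0.071, 0.516, 0.11, 0.403, 0.085], [-0.298, -0.437, 0.071, 0.516, 0.11, 0.403, 0.085], [-0.298, -0.437, 0.071, 0.516, 0.11, 0.403, 0.06], [-0.298, -0.437, 0.071, 0.516, 0.11, 0.403, 0.06], [-0.298, -0.437, 0.071, 0.516, 0.11, 0.403, 0.06], [-0.298, -0.437, 0.071, 0.516, 0.11, 0.403, 0.06], [-0.298, -0.437, 0.071, 0.516, 0.11, 0.403, 0.06], [-0.298, -0.437, 0.071, 0.516, 0.11, 0.403, 0.06], [-0.298, -0.437, 0.071, 0.516, 0.11, 0.403, 0.06], [-0.298, -0.437, 0.071, 0.516, 0.11, 0.403, 0.06], [-0.298, -0.437, 0.071, 0.516, 0.11, 0.403, 0.06], [-0.298, -0.437, 0.071, 0.516, 0.11, 0.403, 0.06], [-0.298, -0.437, 0.071, 0.516, 0.11, 0.403, 0.06], [-0.298, -0.437, 0.071, 0.516, 0.11, 0.403, 0.06], [-0.298, -0.437, 0.071, 0.516, 0.11, 0.403, 0.06], [-0.298, -0.437, 0.071, 0.516, 0.11, 0.403, 0.06], [-0.298, -0.437, 0.071, 0.516, 0.11, 0.403, 0.06]]

```text
t: 1.77
ee_pos: [0.5171, -0.1205, 0.1389]
ee_rot: [0.179, -0.67, 0.696, -0.187]
wrist_force: [0.3, -0.6, -0.1]
width: 0.06
```

```bash
python3 -c "
from h import *
r=rot(-a,[-.035,-1,0]); rel((K+.07*a,r),(K+.02*a,r),(K-.011*a,r))
S=ctrl.capture('scene')[:,:,::-1].copy();T=ctrl.capture('top')[:,:,::-1].copy()
cv2.imwrite('pics/a.png',np.hstack([cv2.resize(S[120:270,300:430],(400,460),interpolation=2),cv2.resize(T[150:265,315:415],(400,460),interpolation=2)]))"
```

```text
t 1.77 p [ 0.5171 -0.1205  0.1389] F [ 0.3 -0.6 -0.1] w 0.06 z [ 0.5   -0.019 -0.866] x [-0.038 -0.999  0.   ]
[-0.0014  0.0001  0.0002] [ 0.    -0.002 -0.002]
[-0.0015  0.0001  0.0502] [ 0.    -0.002 -0.002]
[-0.0015  0.0001  0.0812] [ 0.    -0.002 -0.002]
```

View pics/a.png

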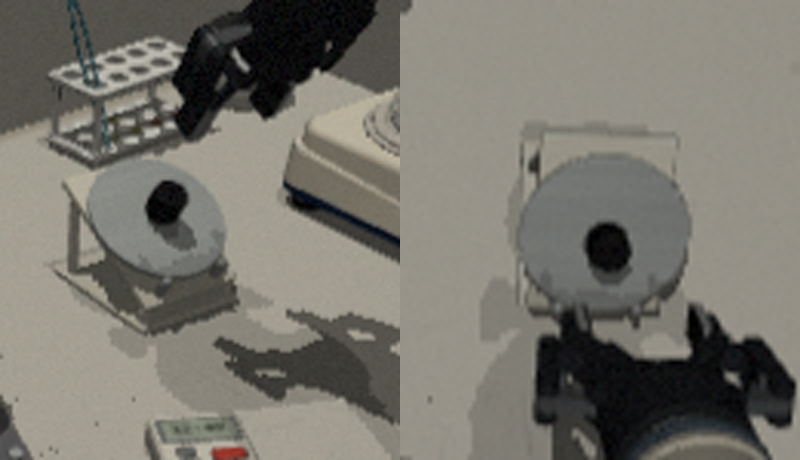

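The top view shows the open fingertips at (358,230) and (391,230), with the knob at (367,211). I'll compare the TCP projection with the fingertips before descending.

```bash
python3 -c "
from h import *
p=ctrl.sense()['ee_pos'];q=ctrl.sense()['ee_rot'];r=R.from_quat([*q[1:],q[0]])
for n in C: print(n,proj(n,[p+r.apply([s*.03,0,-b]) for b in(0,.008) for s in(1,-1)]).round(1).tolist(), proj(n,[K]))
S=ctrl.capture('scene')[:,:,::-1].copy();T=ctrl.capture('top')[:,:,::-1].copy()
for n,i in(('scene',S),('top',T)):
  for s in(1,-1):
    x,y=proj(n,[p+r.apply([s*.03,0,-.0])])[0].round().astype(int); i[y,x]=(0,255,0)
  x,y=proj(n,[K])[0].round().astype(int); i[y,x]=(0,0,255)
cv2.imwrite('pics/b.png',np.hstack([cv2.resize(S[120:220,330:410],(400,500),interpolation=0),cv2.resize(T[190:265,335:405],(400,428),interpolation=0)[:428] if 0 else cv2.resize(T[185:265,340:404],(400,500),interpolation=0)]))"
```

```text
scene [[377.8, 163.3], [356.2, 170.2], [379.4, 161.0], [357.7, 167.8]] [[354.11144234 186.07406851]]
top [[383.8, 224.0], [358.0, 223.8], [384.4, 225.6], [358.5, 225.3]] [[366.14522593 211.27873266]]
```

View pics/b.png

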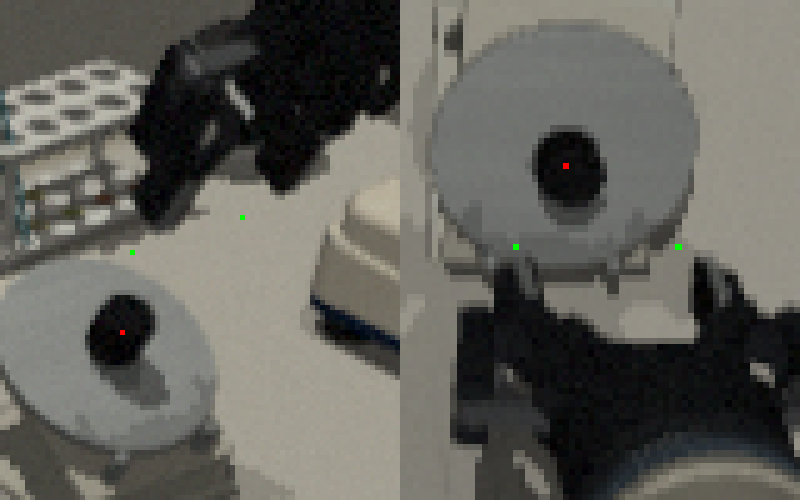

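The fingertips appear about 5 mm to the −y side of where the model puts them, so there is a robot-to-camera offset. I'll move nearer with a correction and look again.

>>> servo_tool:
  targets:
    - [[-0.006, 0, 0.025, 0, 0, 0, 0.06], [-0.006, 0, 0.045, 0, 0, 0, 0.06], [-0.006, 0, 0.045, 0, 0, 0, 0.06], [-0.006, 0, 0.045, 0, 0, 0, 0.06], [-0.006, 0, 0.045, 0, 0, 0, 0.06]]

```text
t: 2.38
ee_pos: [0.5401, -0.1145, 0.1007]
ee_rot: [0.18, -0.671, 0.695, -0.187]
wrist_force: [0.3, -1.3, 1.6]
width: 0.0599
```

```bash
cat >> h.py <<'E'
def look(name,sb,tb,marks=()):
    o=[]
    for n,b in(("scene",sb),("top",tb)):
        i=ctrl.capture(n)[:,:,::-1].copy(); cv2.imwrite(f"pics/{name}_{n}.png",i)
        for m in marks:
            x,y=proj(n,[m])[0].round().astype(int); i[y,x]=(0,255,0)
        x0,y0,x1,y1=b; o.append(cv2.resize(i[y0:y1,x0:x1],(400,500),interpolation=0))
    cv2.imwrite(f"pics/{name}.png",np.hstack(o))
E
python3 -c "
from h import *
rel()
s=ctrl.sense();p=s['ee_pos'];q=s['ee_rot'];r=R.from_quat([*q[1:],q[0]])
look('c',(330,130,402,220),(338,185,402,265),[p+r.apply([k*.03,0,0]) for k in(-1,1)])"
```

```text
t 2.38 p [ 0.5401 -0.1145  0.1007] F [ 0.3 -1.3  1.6] w 0.0599 z [ 0.5   -0.018 -0.866] x [-0.036 -0.999  0.   ]
```

View pics/c.png

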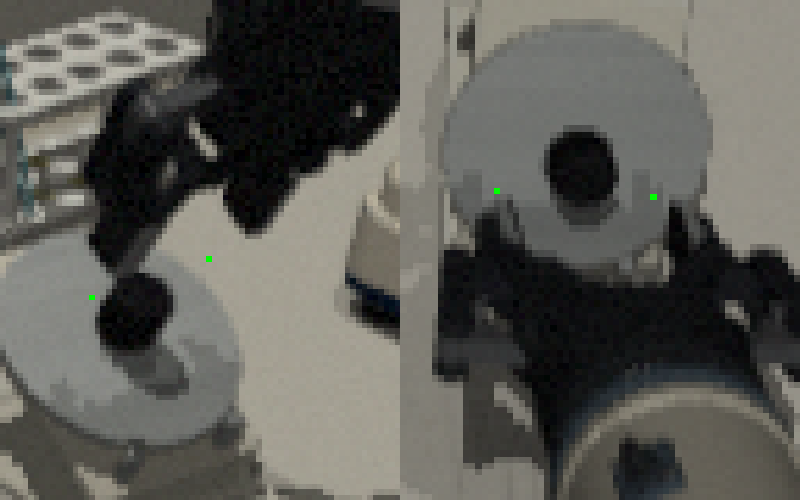

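```bash
python3 -c "
from h import *
s=ctrl.sense();p=s['ee_pos'];q=s['ee_rot'];r=R.from_quat([*q[1:],q[0]])
ps=proj('scene',[p])[0]+[6.3,-4.7]; pt=proj('top',[p])[0]+[2.7,1.9]
P,e=tri(ps,pt); print(P-p,e,'tool',r.inv().apply(P-p))
"
```

```text
[-0.00758759 -0.00625503  0.01248911] 0.005670996234546903 tool [ 6.53871316e-03  9.96725967e-05 -1.44882695e-02]
```

>>> servo_tool:
  targets:
    - [[-0.001, 0, 0.012, 0, 0, 0, 0.06], [-0.001, 0, 0.024, 0, 0, 0, 0.06], [-0.001, 0, 0.032, 0, 0, 0, 0.06], [-0.001, 0, 0.032, 0, 0, 0, 0.06], [-0.001, 0, 0.032, 0, 0, 0, 0.06]]

```text
t: 2.9
ee_pos: [0.5563, -0.1143, 0.074]
ee_rot: [0.18, -0.67, 0.695, -0.187]
wrist_force: [0.1, -0.1, -0.4]
width: 0.0599
```

```bash
python3 -c "
from h import *
rel()
s=ctrl.sense();p=s['ee_pos'];q=s['ee_rot'];r=R.from_quat([*q[1:],q[0]])
look('d',(330,130,402,220),(338,175,402,255),[p+r.apply([k*.03,0,0]) for k in(-1,1)])"
```

```text
t 2.90 p [ 0.5563 -0.1143  0.074 ] F [ 0.1 -0.1 -0.4] w 0.0599 z [ 0.501 -0.019 -0.865] x [-0.036 -0.999  0.001]
```

View pics/d.png

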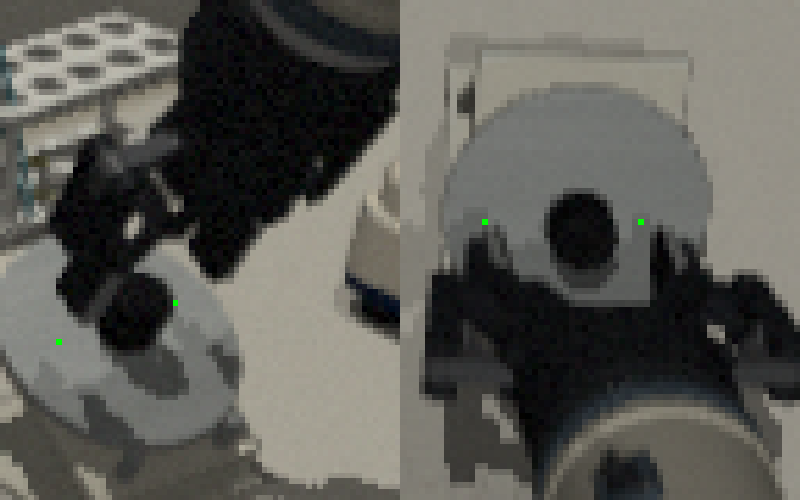

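Top view: the fingertips straddle the knob centre (inner edges at about 505 and 652, knob at 580). Depth agrees with plan, so I'll go in the last 5 mm and close.

>>> servo_tool:
  targets:
    - [[0, 0, 0.005, 0, 0, 0, 0.06], [0, 0, 0.005, 0, 0, 0, 0.06], [0, 0, 0.005, 0, 0, 0, 0.04], [0, 0, 0.005, 0, 0, 0, 0.03], [0, 0, 0.005, 0, 0, 0, 0.026], [0, 0, 0.005, 0, 0, 0, 0.022], [0, 0, 0.005, 0, 0, 0, 0.018], [0, 0, 0.005, 0, 0, 0, 0.018], [0, 0, 0.005, 0, 0, 0, 0.018], [0, 0, 0.005, 0, 0, 0, 0.018]]
  grip_force: 40

```text
t: 3.83
ee_pos: [0.5595, -0.1151, 0.0715]
ee_rot: [0.18, -0.67, 0.695, -0.189]
wrist_force: [-3.7, -3.8, 6.2]
width: 0.0217
```

```bash
python3 -c "
from h import *
rel()
look('e',(320,130,402,230),(338,175,402,255))"
```

```text
t 3.83 p [ 0.5595 -0.1151  0.0715] F [-3.7 -3.8  6.2] w 0.0217 z [ 0.503 -0.021 -0.864] x [-0.037 -0.999  0.002]
```

View pics/e.png

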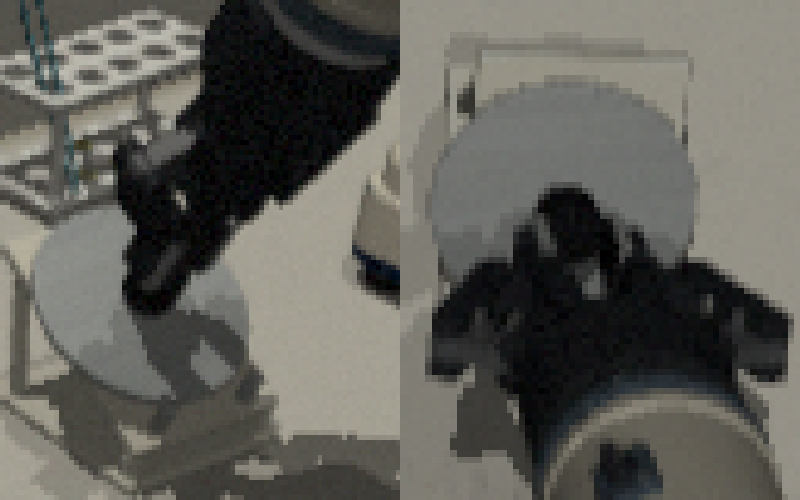

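The width reads 21.7 mm, where I expected 26, and the lid shifted about 6 mm towards +y as the jaws closed. So the calibrated knob position was right. I'll hold and recheck before lifting.

>>> servo_tool:
  targets:
    - [[0, 0, 0, 0, 0, 0, 0.015], [0, 0, 0, 0, 0, 0, 0.015], [0, 0, 0, 0, 0, 0, 0.015], [0, 0, 0, 0, 0, 0, 0.015], [0, 0, -0.003, 0, 0, 0, 0.015], [0, 0, -0.003, 0, 0, 0, 0.015]]

```text
t: 4.43
ee_pos: [0.5576, -0.1146, 0.0735]
ee_rot: [0.18, -0.67, 0.695, -0.188]
wrist_force: [1.0, -0.7, -1.5]
width: 0.0214
```

```bash
python3 -c "
from h import *
rel()
s=ctrl.sense();p=s['ee_pos'];q=s['ee_rot'];r=R.from_quat([*q[1:],q[0]])
look('f',(330,150,386,220),(338,175,402,255),[p])"
```

```text
t 4.43 p [ 0.5576 -0.1146  0.0735] F [ 1.  -0.7 -1.5] w 0.0214 z [ 0.502 -0.019 -0.864] x [-0.036 -0.999  0.001]
```

View pics/f.png

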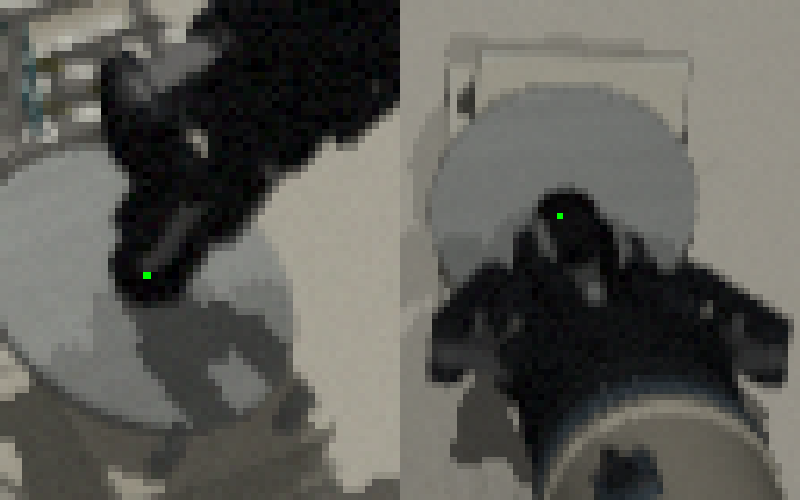

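>>> servo_tool:
  targets:
    - [[0, 0, -0.01, 0, 0, 0, 0.015], [0, 0, -0.02, 0, 0, 0, 0.015], [0, 0, -0.035, 0, 0, 0, 0.015], [0, 0, -0.05, 0, 0, 0, 0.015], [0, 0, -0.05, 0, 0, 0, 0.015], [0, 0, -0.05, 0, 0, 0, 0.015]]

```text
t: 5.03
ee_pos: [0.5331, -0.1139, 0.1188]
ee_rot: [0.181, -0.67, 0.695, -0.19]
wrist_force: [0.1, 0.6, -0.6]
width: 0.0155
```

```bash
python3 -c "
from h import *
rel()
s=ctrl.sense();p=s['ee_pos'];q=s['ee_rot'];r=R.from_quat([*q[1:],q[0]])
look('g',(310,110,406,230),(328,175,408,275),[p])"
```

```text
t 5.03 p [ 0.5331 -0.1139  0.1188] F [ 0.1  0.6 -0.6] w 0.0155 z [ 0.505 -0.021 -0.863] x [-0.037 -0.999  0.003]
```

View pics/g.png

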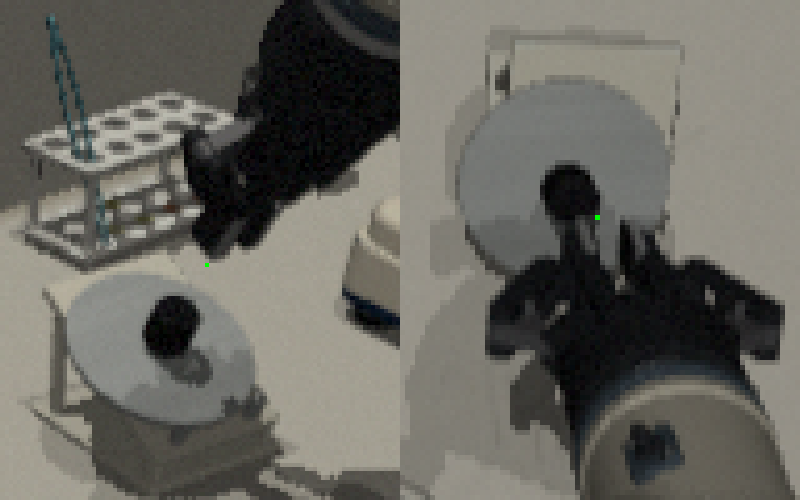

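The knob slipped out and the lid is still on the rest. I'll measure the fingertips against the TCP from both views.

Run:
```python
from h import *
S=cv2.imread('pics/g_scene.png')[135:205,340:400];T=cv2.imread('pics/g_top.png')[195:245,350:400]
f=lambda i:np.clip(255*(cv2.resize(i,None,fx=8,fy=8,interpolation=2)/255.)**.45,0,255).astype(np.uint8)
a,b=f(S),f(T); h=max(a.shape[0],b.shape[0])
p=lambda i,w:cv2.copyMakeBorder(i,0,h-i.shape[0],0,max(0,w-i.shape[1]),0)
cv2.imwrite('pics/g2.png',np.hstack([p(a,400)[:,:400] if 0 else p(a,400),p(b,0)])[:,:])
print(a.shape,b.shape)
```

```text
(560, 480, 3) (400, 400, 3)
```

View pics/g2.png

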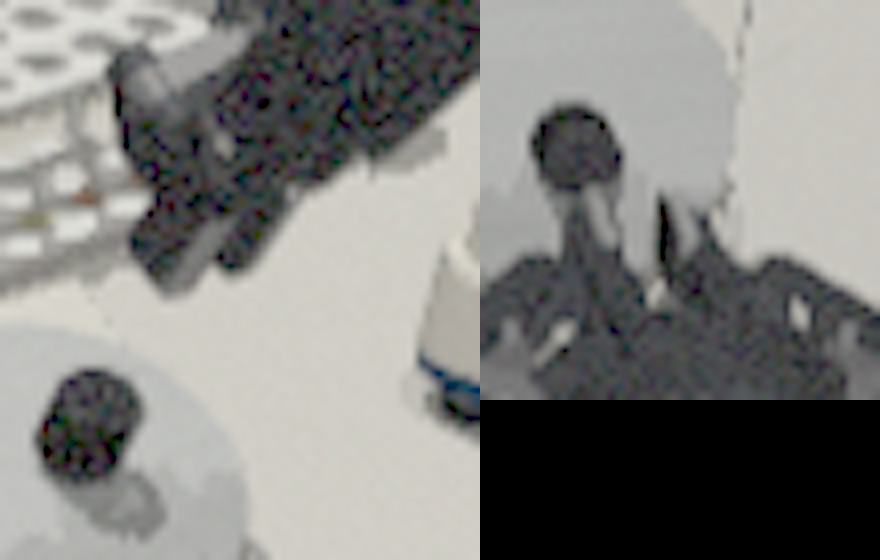

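Run:
```python
from h import *
from scipy.optimize import least_squares
s=ctrl.sense();p=s['ee_pos'];q=s['ee_rot'];r=R.from_quat([*q[1:],q[0]])
f=lambda d:np.r_[proj('scene',[p+r.apply(d+[0,.011,0])])[0]-[363.5,169.1],proj('top',[p+r.apply(d-[0,.011,0])])[0]-[368.9,218.5]]
o=least_squares(f,np.zeros(3));print('tool off',o.x,o.fun)
S=cv2.imread('pics/g_scene.png');T=cv2.imread('pics/g_top.png')
ks,a1,_=blob(S,(335,170,372,205),dark);kt,b,_=blob(T,(350,200,370,221),dark);kt=np.array([350+(577-480)/8-.5,195+147/8-.5])
print(ks,a1,kt,b);k,e=tri(ks,kt);print(k,e,r.inv().apply(k-p))
# old knob re-eval
```

```text
tool off [-0.00232358 -0.00486156 -0.02802016] [ 1.63157483e+00 -4.51109958e-04 -1.35995772e+00 -1.20305323e+00]
[350.56862745 188.15686275] 153 [361.625 212.875] 118
[ 0.54920879 -0.10839529  0.07784986] 0.0018388405131149936 [-0.00579011  0.00506637  0.04155578]
```

The 7 N reaction along +a and the 21 mm width suggest the tips only pinched the knob's upper edge. I'll open, re-centre on the knob's new position and go deeper, using contact with the disc as the guard.

>>> servo_tool:
  targets:
    - [[0, 0, 0, 0, 0, 0, 0.06], [-0.006, 0.005, 0, 0, 0, 0, 0.06], [-0.006, 0.005, 0, 0, 0, 0, 0.06], [-0.006, 0.005, 0.015, 0, 0, 0, 0.06], [-0.006, 0.005, 0.03, 0, 0, 0, 0.06], [-0.006, 0.005, 0.045, 0, 0, 0, 0.06], [-0.006, 0.005, 0.05, 0, 0, 0, 0.06], [-0.006, 0.005, 0.052, 0, 0, 0, 0.06], [-0.006, 0.005, 0.052, 0, 0, 0, 0.06], [-0.006, 0.005, 0.052, 0, 0, 0, 0.06]]

```text
t: 5.97
ee_pos: [0.5546, -0.1084, 0.0695]
ee_rot: [0.18, -0.67, 0.695, -0.188]
wrist_force: [0.5, -0.3, 0.5]
width: 0.0596
```

```bash
python3 -c "
from h import *
rel()
s=ctrl.sense();p=s['ee_pos'];q=s['ee_rot'];r=R.from_quat([*q[1:],q[0]])
print(r.inv().apply(np.array([.5492,-.1084,.0778])-p))
look('k',(325,150,389,230),(333,175,397,255),[p])"
```

```text
t 5.97 p [ 0.5546 -0.1084  0.0695] F [ 0.5 -0.3  0.5] w 0.0596 z [ 0.503 -0.02  -0.864] x [-0.036 -0.999  0.002]
[ 0.00020019  0.00052738 -0.00987054]
```

View pics/k.png

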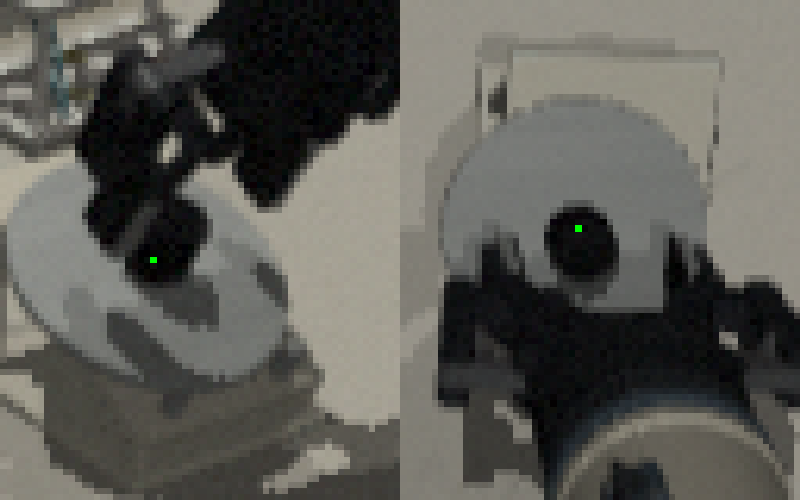

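Nothing has touched yet. I'll descend in small steps towards the disc.

>>> servo_tool:
  targets:
    - [[0, 0, 0.003, 0, 0, 0, 0.045], [0, 0, 0.005, 0, 0, 0, 0.045], [0, 0, 0.005, 0, 0, 0, 0.045], [0, 0, 0.005, 0, 0, 0, 0.045]]

```text
t: 6.4
ee_pos: [0.5573, -0.1087, 0.0656]
ee_rot: [0.181, -0.67, 0.695, -0.189]
wrist_force: [0.4, -0.2, 0.7]
width: 0.0447
```

```bash
python3 -c "
from h import *
rel()
look('l',(325,150,389,230),(333,175,397,255))"
```

```text
t 6.40 p [ 0.5573 -0.1087  0.0656] F [ 0.4 -0.2  0.7] w 0.0447 z [ 0.504 -0.02  -0.864] x [-0.037 -0.999  0.002]
```

View pics/l.png

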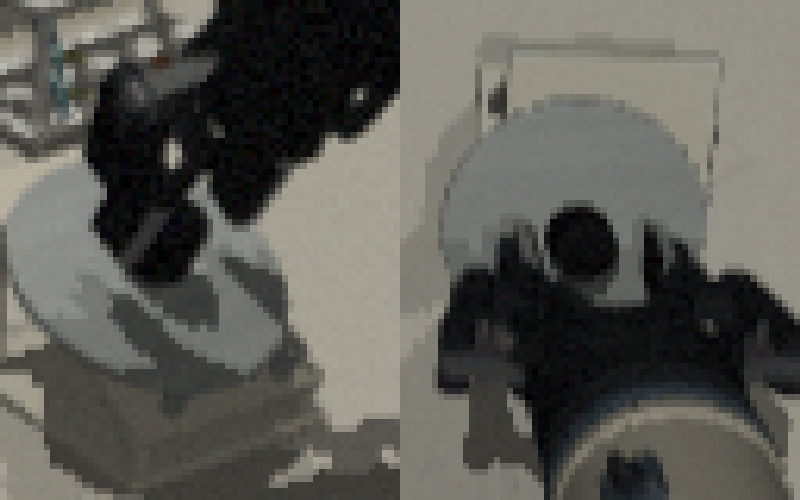

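>>> servo_tool:
  targets:
    - [[-0.002, 0, 0.002, 0, 0, 0, 0.04], [-0.002, 0, 0.004, 0, 0, 0, 0.038], [-0.002, 0, 0.004, 0, 0, 0, 0.036], [-0.002, 0, 0.004, 0, 0, 0, 0.036]]

```text
t: 6.83
ee_pos: [0.5593, -0.1066, 0.062]
ee_rot: [0.181, -0.67, 0.695, -0.188]
wrist_force: [-1.1, -0.9, -0.6]
width: 0.0361
```

```bash
python3 -c "
from h import *
rel()
look('m',(325,150,389,230),(333,175,397,255))"
```

```text
t 6.83 p [ 0.5593 -0.1066  0.062 ] F [-1.1 -0.9 -0.6] w 0.0361 z [ 0.503 -0.02  -0.864] x [-0.036 -0.999  0.002]
```

View pics/m.png

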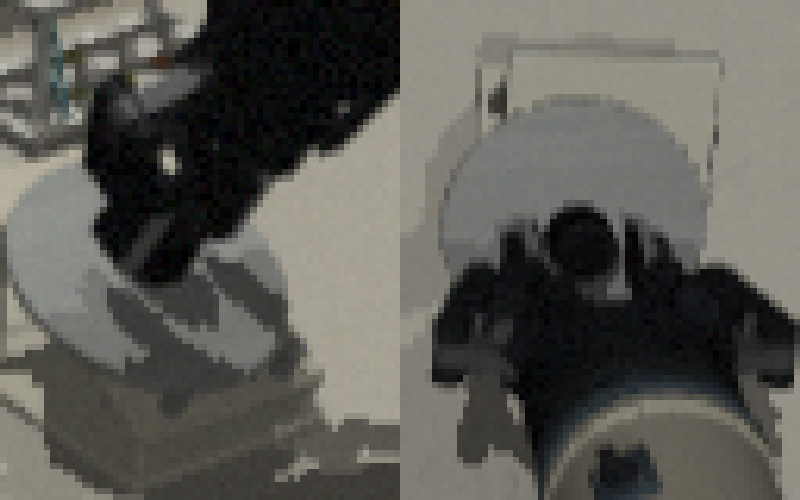

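>>> servo_tool:
  targets:
    - [[0, 0, 0.002, 0, 0, 0, 0.036], [0, 0, 0.004, 0, 0, 0, 0.036], [0, 0, 0.004, 0, 0, 0, 0.036]]

```text
t: 7.18
ee_pos: [0.5613, -0.1068, 0.0582]
ee_rot: [0.18, -0.67, 0.695, -0.188]
wrist_force: [-0.7, 0.2, 0.3]
width: 0.036
```

```bash
python3 -c "
from h import *
rel()"
```

```text
t 7.18 p [ 0.5613 -0.1068  0.0582] F [-0.7  0.2  0.3] w 0.036 z [ 0.503 -0.02  -0.864] x [-0.036 -0.999  0.002]
```

No contact at 36 mm opening. I'll back off 1 mm and close here.

>>> servo_tool:
  targets:
    - [[0, 0, -0.001, 0, 0, 0, 0.03], [0, 0, -0.001, 0, 0, 0, 0.026], [0, 0, -0.001, 0, 0, 0, 0.022], [0, 0, -0.001, 0, 0, 0, 0.02], [0, 0, -0.001, 0, 0, 0, 0.02], [0, 0, -0.001, 0, 0, 0, 0.02], [0, 0, -0.001, 0, 0, 0, 0.02]]
  grip_force: 40

```text
t: 7.77
ee_pos: [0.5607, -0.1068, 0.0592]
ee_rot: [0.18, -0.67, 0.695, -0.188]
wrist_force: [-3.5, -0.5, 2.3]
width: 0.0243
```

```bash
python3 -c "
from h import *
rel()
look('n',(325,150,389,230),(333,175,397,255))"
```

```text
t 7.77 p [ 0.5607 -0.1068  0.0592] F [-3.5 -0.5  2.3] w 0.0243 z [ 0.503 -0.02  -0.864] x [-0.036 -0.999  0.002]
```

View pics/n.png

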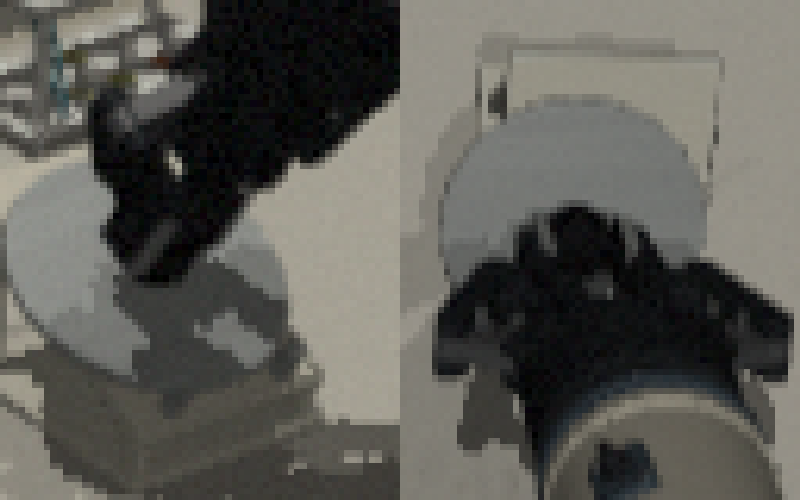

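Width is now 24.3 mm and the lid hasn't moved, so the grip is still shallow. I'll open slightly and go deeper until I touch the disc.

>>> servo_tool:
  targets:
    - [[0, 0, 0, 0, 0, 0, 0.034], [0, 0, 0, 0, 0, 0, 0.034], [0, 0, 0.003, 0, 0, 0, 0.034], [0, 0, 0.005, 0, 0, 0, 0.034], [0, 0, 0.005, 0, 0, 0, 0.034]]

```text
t: 8.28
ee_pos: [0.5631, -0.1067, 0.0539]
ee_rot: [0.18, -0.67, 0.695, -0.188]
wrist_force: [0.4, -1.0, -1.0]
width: 0.034
```

```bash
python3 -c "
from h import *
rel()"
```

```text
t 8.28 p [ 0.5631 -0.1067  0.0539] F [ 0.4 -1.  -1. ] w 0.034 z [ 0.502 -0.019 -0.865] x [-0.036 -0.999  0.001]
```

>>> servo_tool:
  targets:
    - [[0, 0, 0.002, 0, 0, 0, 0.034], [0, 0, 0.004, 0, 0, 0, 0.034], [0, 0, 0.004, 0, 0, 0, 0.034]]

```text
t: 8.53
ee_pos: [0.565, -0.1067, 0.0498]
ee_rot: [0.18, -0.67, 0.695, -0.187]
wrist_force: [-0.3, 1.1, -0.3]
width: 0.034
```

```bash
python3 -c "
from h import *
rel()
s=ctrl.sense();p=s['ee_pos'];q=s['ee_rot'];r=R.from_quat([*q[1:],q[0]])
print(r.inv().apply(np.array([.5492,-.1084,.0778])-p))
look('o',(325,150,389,230),(333,175,397,255),[p])"
```

```text
t 8.53 p [ 0.565  -0.1067  0.0498] F [-0.3  1.1 -0.3] w 0.034 z [ 0.501 -0.019 -0.865] x [-0.036 -0.999  0.001]
[ 0.00229177 -0.00045023 -0.03214481]
```

View pics/o.png

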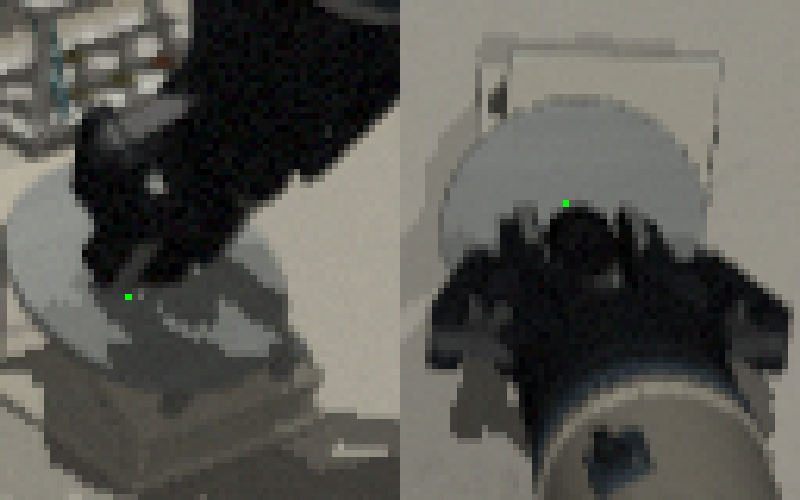

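The reported TCP is now nominally below the disc with still no contact. The fingertips really sit about 2 cm behind the stated TCP, as the two-view fit suggested. I'll continue down to contact.

>>> servo_tool:
  targets:
    - [[0, 0, 0.002, 0, 0, 0, 0.034], [0, 0, 0.004, 0, 0, 0, 0.034], [0, 0, 0.004, 0, 0, 0, 0.034]]

```text
t: 8.88
ee_pos: [0.567, -0.1069, 0.0481]
ee_rot: [0.18, -0.671, 0.695, -0.188]
wrist_force: [-11.3, 2.1, 9.4]
width: 0.034
```

```bash
python3 -c "
from h import *
rel()"
```

```text
t 8.88 p [ 0.567  -0.1069  0.0481] F [-11.3   2.1   9.4] w 0.034 z [ 0.502 -0.019 -0.865] x [-0.036 -0.999  0.002]
```

Contact with the disc (about 14 N). I'll back off 4 mm and grip.

>>> servo_tool:
  targets:
    - [[0, 0, -0.003, 0, 0, 0, 0.034], [0, 0, -0.004, 0, 0, 0, 0.034], [0, 0, -0.004, 0, 0, 0, 0.03], [0, 0, -0.004, 0, 0, 0, 0.025], [0, 0, -0.004, 0, 0, 0, 0.02], [0, 0, -0.004, 0, 0, 0, 0.018], [0, 0, -0.004, 0, 0, 0, 0.018], [0, 0, -0.004, 0, 0, 0, 0.018], [0, 0, -0.004, 0, 0, 0, 0.018]]
  grip_force: 50

```text
t: 9.63
ee_pos: [0.5651, -0.1069, 0.0518]
ee_rot: [0.18, -0.671, 0.695, -0.188]
wrist_force: [-3.1, 0.7, 4.1]
width: 0.0248
```

```bash
python3 -c "
from h import *
rel()
look('q',(325,150,389,230),(333,175,397,255))"
```

```text
t 9.63 p [ 0.5651 -0.1069  0.0518] F [-3.1  0.7  4.1] w 0.0248 z [ 0.502 -0.02  -0.865] x [-0.036 -0.999  0.002]
```

View pics/q.png

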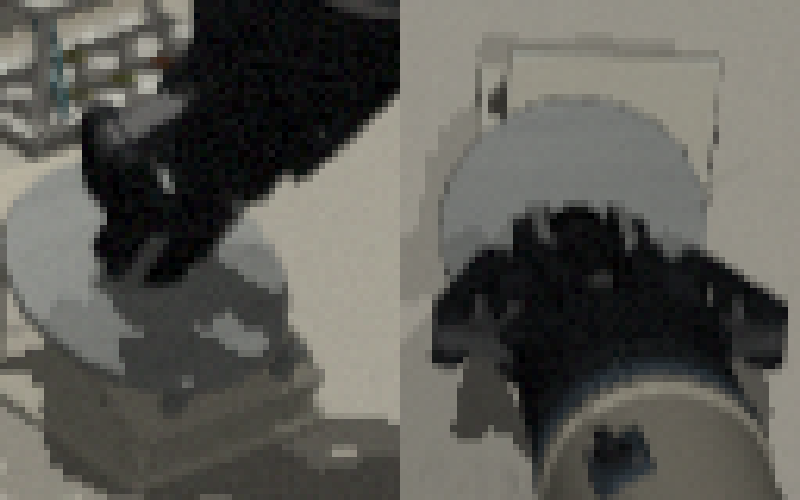

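Width 24.8 mm and the lid is undisturbed. Test lift.

>>> servo_tool:
  targets:
    - [[0, 0, -0.005, 0, 0, 0, 0.018], [0, 0, -0.01, 0, 0, 0, 0.018], [0, 0, -0.02, 0, 0, 0, 0.018], [0, 0, -0.03, 0, 0, 0, 0.018], [0, 0, -0.045, 0, 0, 0, 0.018], [0, 0, -0.06, 0, 0, 0, 0.018], [0, 0, -0.06, 0, 0, 0, 0.018], [0, 0, -0.06, 0, 0, 0, 0.018]]

```text
t: 10.4
ee_pos: [0.5353, -0.106, 0.1054]
ee_rot: [0.181, -0.67, 0.695, -0.189]
wrist_force: [-1.0, 0.2, -1.8]
width: 0.0243
```

```bash
python3 -c "
from h import *
rel()
look('r',(310,110,406,230),(318,165,418,290))"
```

```text
t 10.40 p [ 0.5353 -0.106   0.1054] F [-1.   0.2 -1.8] w 0.0243 z [ 0.504 -0.021 -0.863] x [-0.036 -0.999  0.003]
```

View pics/r.png

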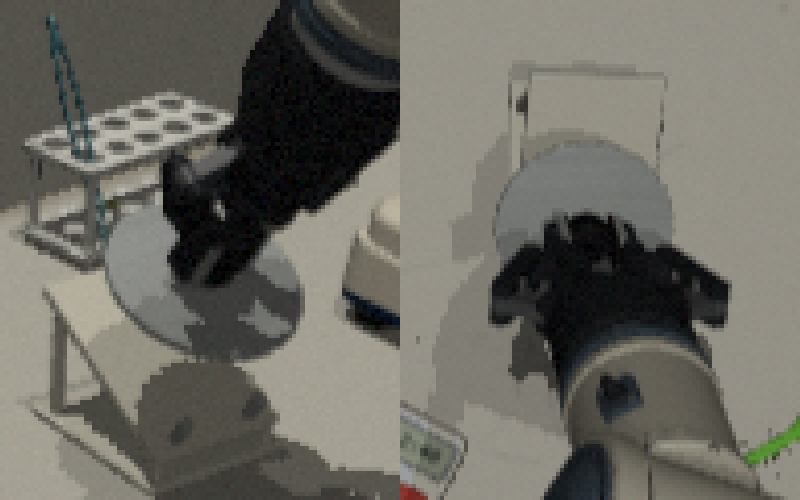

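The lid is held and flat against the fingers. Now I'll take it upright to the canister by a waypoint on the front side, clear of the bail.

```bash
python3 -c "
from h import *
r=rot([0,0,-1],-CY); rel(([.47,.04,.17],r),(CAN+[0,0,.14],r))"
```

```text
t 10.50 p [ 0.5347 -0.1057  0.103 ] F [-0.7  0.1 -2.2] w 0.0246 z [ 0.501 -0.019 -0.865] x [-0.036 -0.999  0.002]
[-0.1431  0.0268 -0.0932] [-0.522  0.075  0.284]
[-0.2214 -0.0112 -0.0366] [-0.522  0.075  0.284]
```

>>> servo_tool:
  targets:
    - [[0, 0, -0.03, 0, 0, 0, 0.018], [-0.03, 0.01, -0.06, -0.1, 0.015, 0.057, 0.018], [-0.06, 0.02, -0.093, -0.2, 0.03, 0.114, 0.018], [-0.09, 0.027, -0.093, -0.3, 0.045, 0.17, 0.018], [-0.12, 0.027, -0.093, -0.4, 0.06, 0.227, 0.018], [-0.143, 0.027, -0.093, -0.522, 0.075, 0.284, 0.018], [-0.143, 0.027, -0.093, -0.522, 0.075, 0.284, 0.018], [-0.143, 0.027, -0.093, -0.522, 0.075, 0.284, 0.018], [-0.143, 0.027, -0.093, -0.522, 0.075, 0.284, 0.018], [-0.16, 0.018, -0.085, -0.522, 0.075, 0.284, 0.018], [-0.18, 0.009, -0.074, -0.522, 0.075, 0.284, 0.018], [-0.2, -0.001, -0.062, -0.522, 0.075, 0.284, 0.018], [-0.221, -0.011, -0.05, -0.522, 0.075, 0.284, 0.018], [-0.221, -0.011, -0.037, -0.522, 0.075, 0.284, 0.018], [-0.221, -0.011, -0.037, -0.522, 0.075, 0.284, 0.018], [-0.221, -0.011, -0.037, -0.522, 0.075, 0.284, 0.018]]

```text
t: 11.83
ee_pos: [0.5327, 0.1142, 0.1401]
ee_rot: [-0.0, -0.582, 0.813, -0.0]
wrist_force: [0.8, -0.6, -0.6]
width: 0.0244
```

```bash
python3 -c "
from h import *
rel()
s=ctrl.sense();p=s['ee_pos']
look('s',(215,120,327,260),(220,155,332,295),[p])"
```

```text
t 11.83 p [0.5327 0.1142 0.1401] F [ 0.8 -0.6 -0.6] w 0.0244 z [-0.    -0.001 -1.   ] x [-0.321 -0.947  0.001]
```

View pics/s.png

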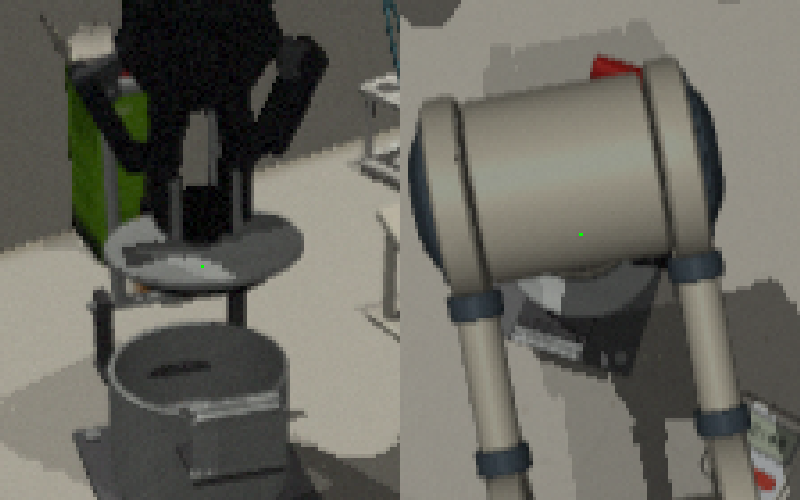

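```bash
python3 -c "
from h import *
p=ctrl.sense()['ee_pos'].copy(); CX=CX
for nm,c in(('can',CAN),('tcp',p*[1,1,0]),('x+5mm',p*[1,1,0]+[.005,0,0]),('y+5',p*[1,1,0]+[0,.005,0])):
  print(nm,proj('scene',[c+[0,0,.08],c+[0,0,.154]]).round(1).tolist(),proj('top',[c+[0,0,.154]]).round(1))
# disc silhouette rays: bottom-front edge of disc in top view
# rim of canister in the top0 image: fit ellipse on bright ring
T=cv2.imread('pics/top0.png');g=cv2.cvtColor(T,6)[185:250,245:300];e=cv2.Canny(cv2.resize(g,None,fx=4,fy=4,interpolation=2),40,100)
c=cv2.HoughCircles(cv2.resize(g,None,fx=4,fy=4,interpolation=2),3,1.2,20,param1=100,param2=30,minRadius=60,maxRadius=100)
if c is not None:
  for k in c[0][:4]: q=(245+(k[0]+.5)/4-.5,185+(k[1]+.5)/4-.5);print(k,plane('top',q,.08),k[2]/4*(1.33-.08)/512)
"
```

```text
can [[270.7, 221.3], [270.2, 187.9]] [[269.4 219.1]]
tcp [[271.6, 221.3], [271.1, 187.8]] [[270.1 219.4]]
x+5mm [[270.2, 220.2], [269.7, 186.8]] [[270.1 217.2]]
y+5 [[269.5, 222.0], [269.0, 188.5]] [[267.9 219.5]]
[101.4  145.8   80.76] [0.53453264 0.11634383 0.08      ] 0.049291994
[121.8     160.20001  87.36   ] [0.52535858 0.104091   0.08      ] 0.05332031
[119.4      133.8       96.600006] [0.5415912  0.10512968 0.08      ] 0.058959965
[ 96.600006 169.8       90.      ] [0.51990799 0.11965687 0.08      ] 0.05493164
```

The canister centre is confirmed at (0.5345, 0.1163) with rim radius 49. The disc centre (scene px x≈272 against 270.2 wanted) needs about 4 mm in +y. I'll shift and lower.

>>> servo_tool:
  targets:
    - [[-0.0045, -0.0005, 0, 0, 0, 0, 0.018], [-0.0045, -0.0005, 0, 0, 0, 0, 0.018], [-0.0045, -0.0005, 0.01, 0, 0, 0, 0.018], [-0.0045, -0.0005, 0.02, 0, 0, 0, 0.018], [-0.0045, -0.0005, 0.03, 0, 0, 0, 0.018], [-0.0045, -0.0005, 0.04, 0, 0, 0, 0.018], [-0.0045, -0.0005, 0.048, 0, 0, 0, 0.018], [-0.0045, -0.0005, 0.048, 0, 0, 0, 0.018], [-0.0045, -0.0005, 0.048, 0, 0, 0, 0.018]]

```text
t: 12.68
ee_pos: [0.5346, 0.1184, 0.0922]
ee_rot: [-0.0, -0.582, 0.813, -0.0]
wrist_force: [-0.4, -0.8, -1.1]
width: 0.0246
```

```bash
python3 -c "
from h import *
rel()
look('u',(215,120,327,260),(220,155,332,295))"
```

```text
t 12.68 p [0.5346 0.1184 0.0922] F [-0.4 -0.8 -1.1] w 0.0246 z [-0.    -0.001 -1.   ] x [-0.322 -0.947  0.001]
```

View pics/u.png

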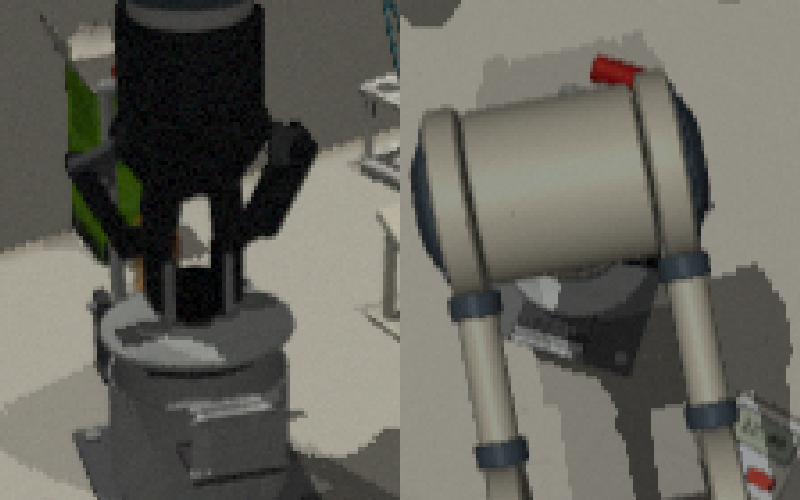

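The disc centre (zoom x≈198) lines up with the canister (197.5) and the plug is entering the mouth. I'll lower it gently.

>>> servo_tool:
  targets:
    - [[0, 0, 0.004, 0, 0, 0, 0.018], [0, 0, 0.008, 0, 0, 0, 0.018], [0, 0, 0.012, 0, 0, 0, 0.018], [0, 0, 0.015, 0, 0, 0, 0.018], [0, 0, 0.015, 0, 0, 0, 0.018], [0, 0, 0.015, 0, 0, 0, 0.018]]

```text
t: 13.28
ee_pos: [0.5353, 0.1184, 0.0783]
ee_rot: [0.001, -0.582, 0.813, -0.001]
wrist_force: [0.3, 0.4, -1.9]
width: 0.0244
```

```bash
python3 -c "
from h import *
rel()
look('v',(215,120,327,260),(220,155,332,295))"
```

```text
t 13.28 p [0.5353 0.1184 0.0783] F [ 0.3  0.4 -1.9] w 0.0244 z [ 0.002 -0.    -1.   ] x [-0.322 -0.947 -0.   ]
```

View pics/v.png

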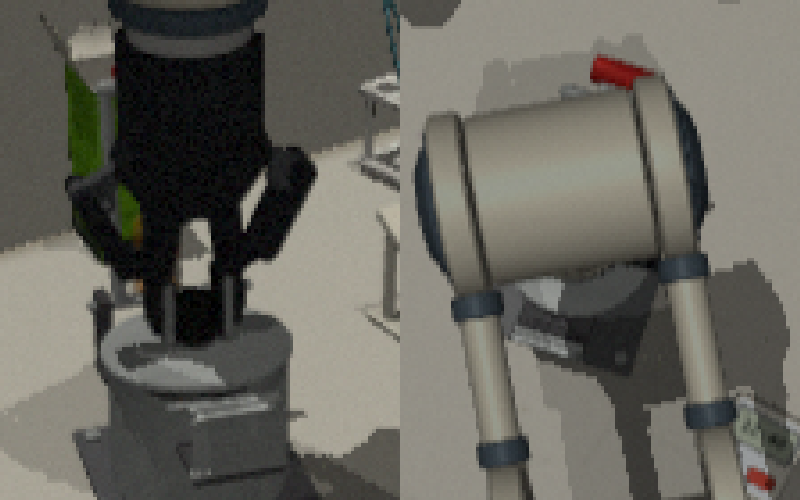

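>>> servo_tool:
  targets:
    - [[0, 0, 0.002, 0, 0, 0, 0.018], [0, 0, 0.004, 0, 0, 0, 0.018], [0, 0, 0.006, 0, 0, 0, 0.018], [0, 0, 0.006, 0, 0, 0, 0.018], [0, 0, 0.006, 0, 0, 0, 0.018]]

```text
t: 13.8
ee_pos: [0.5357, 0.1185, 0.073]
ee_rot: [0.001, -0.582, 0.813, -0.001]
wrist_force: [0.2, 0.7, -1.3]
width: 0.0246
```

```bash
python3 -c "
from h import *
rel()"
```

```text
t 13.80 p [0.5357 0.1185 0.073 ] F [ 0.2  0.7 -1.3] w 0.0246 z [ 0.003 -0.    -1.   ] x [-0.322 -0.947 -0.001]
```

>>> servo_tool:
  targets:
    - [[0, 0, 0.002, 0, 0, 0, 0.018], [0, 0, 0.003, 0, 0, 0, 0.018], [0, 0, 0.004, 0, 0, 0, 0.018], [0, 0, 0.004, 0, 0, 0, 0.018]]

```text
t: 14.13
ee_pos: [0.5363, 0.1187, 0.0713]
ee_rot: [0.002, -0.582, 0.813, -0.001]
wrist_force: [-4.2, 1.0, 7.9]
width: 0.024
```

```bash
python3 -c "
from h import *
rel()
look('w',(215,120,327,260),(220,155,332,295))"
```

```text
t 14.13 p [0.5363 0.1187 0.0713] F [-4.2  1.   7.9] w 0.024 z [ 0.006  0.    -1.   ] x [-0.322 -0.947 -0.002]
```

View pics/w.png

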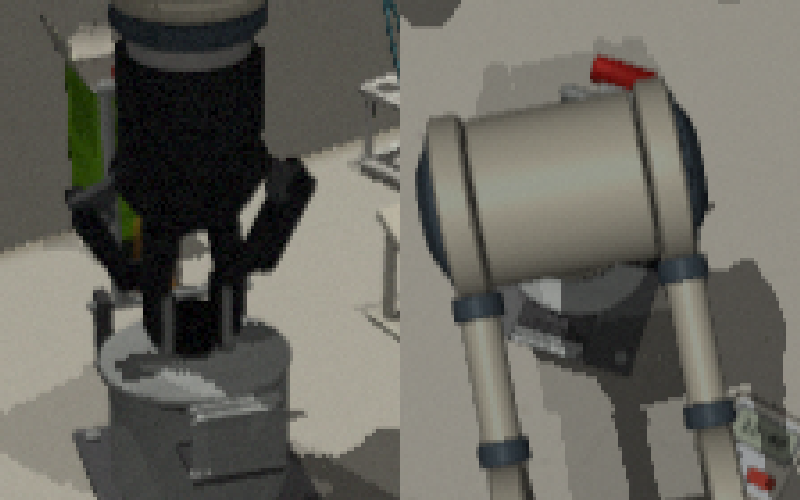

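Contact at TCP z=0.0713, where 0.072 was predicted, so the lid is seated. Releasing and rising.

>>> servo_tool:
  targets:
    - [[0, 0, -0.001, 0, 0, 0, 0.03], [0, 0, -0.001, 0, 0, 0, 0.04], [0, 0, -0.001, 0, 0, 0, 0.045], [0, 0, -0.001, 0, 0, 0, 0.045], [0, 0, -0.015, 0, 0, 0, 0.045], [0, 0, -0.03, 0, 0, 0, 0.045], [0, 0, -0.06, 0, 0, 0, 0.045], [0, 0, -0.1, 0, 0, 0, 0.02], [0, 0, -0.13, 0, 0, 0, 0.01], [0, 0, -0.165, 0, 0, 0, 0.002], [0, 0, -0.185, 0, 0, 0, 0.002], [0, 0, -0.185, 0, 0, 0, 0.002]]

```text
t: 15.23
ee_pos: [0.5367, 0.1188, 0.2625]
ee_rot: [0.006, -0.582, 0.813, -0.004]
wrist_force: [-0.7, 0.5, 1.2]
width: 0.002
```

```bash
python3 -c "
from h import *
rel()
look('x',(215,120,327,260),(220,155,332,295))"
```

```text
t 15.23 p [0.5367 0.1188 0.2625] F [-0.7  0.5  1.2] w 0.002 z [ 0.015  0.002 -1.   ] x [-0.322 -0.947 -0.006]
```

View pics/x.png

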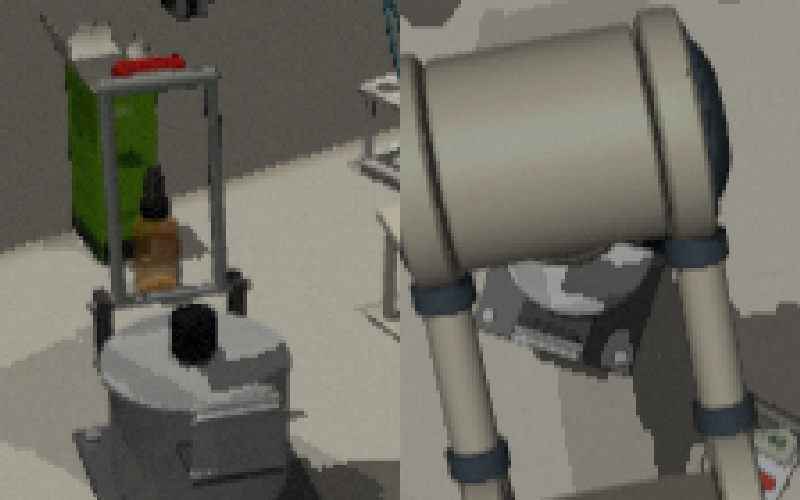

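The lid sits level in the mouth (knob at zoom (194,335)) and the bail is untouched. Next I'll put the shut fingers behind the red grip.

```bash
python3 -c "
from h import *
r=rot([0,0,-1],-CY); P=lambda x,z:(CAN+x*CX+[0,0,z],r)
rel(P(.06,.275),P(.126,.275),P(.126,.187))
T=cv2.imread('pics/top0.png');print(plane('top',(309,144),.09),plane('top',(317,97),.15))"
```

```text
t 15.33 p [0.5357 0.1187 0.2568] F [-0.3 -0.1 -1.1] w 0.0017 z [ 0.007  0.    -1.   ] x [-0.322 -0.947 -0.003]
[ 0.003  -0.0594 -0.0178] [-0.007  0.003 -0.001]
[ 0.0029 -0.1254 -0.0174] [-0.007  0.003 -0.001]
[ 0.0031 -0.1248  0.0706] [-0.007  0.003 -0.001]
[0.72142457 0.01510022 0.09      ] [ 0.82060329 -0.0039529   0.15      ]
```

>>> servo_tool:
  targets:
    - [[0.003, 0, -0.02, -0.007, 0.003, 0, 0.0], [0.003, -0.03, -0.02, -0.007, 0.003, 0, 0.0], [0.003, -0.06, -0.02, -0.007, 0.003, 0, 0.0], [0.003, -0.09, -0.02, -0.007, 0.003, 0, 0.0], [0.003, -0.125, -0.02, -0.007, 0.003, 0, 0.0], [0.003, -0.125, -0.02, -0.007, 0.003, 0, 0.0], [0.003, -0.125, 0, -0.007, 0.003, 0, 0.0], [0.003, -0.125, 0.025, -0.007, 0.003, 0, 0.0], [0.003, -0.125, 0.05, -0.007, 0.003, 0, 0.0], [0.003, -0.125, 0.07, -0.007, 0.003, 0, 0.0], [0.003, -0.125, 0.07, -0.007, 0.003, 0, 0.0]]

```text
t: 16.25
ee_pos: [0.6506, 0.0755, 0.1788]
ee_rot: [-0.006, -0.582, 0.813, 0.004]
wrist_force: [-0.4, -0.6, -0.8]
width: 0.0001
```

```bash
python3 -c "
from h import *
rel()
look('y',(205,80,325,230),(220,125,332,265))"
```

```text
t 16.25 p [0.6506 0.0755 0.1788] F [-0.4 -0.6 -0.8] w 0.0001 z [-0.013 -0.001 -1.   ] x [-0.322 -0.947  0.005]
```

View pics/y.png

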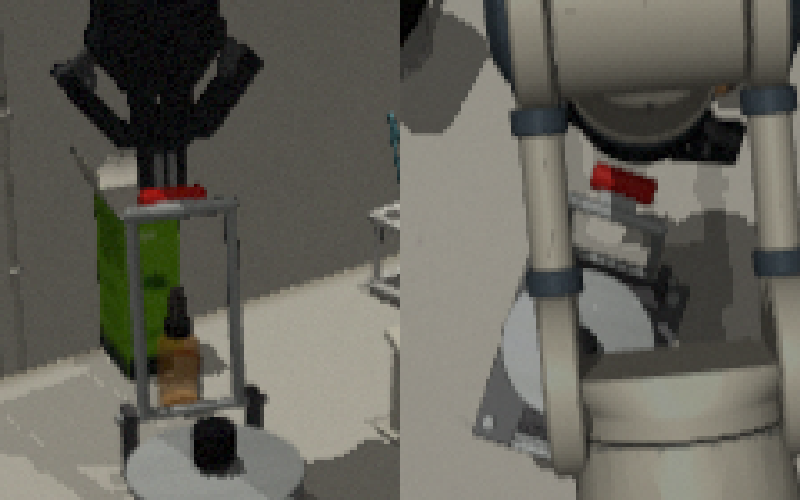

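The fingers are behind the red grip, with the tips just below it. Pushing forward.

>>> servo_tool:
  targets:
    - [[0, 0.003, 0.006, -0.0, 0, 0, 0.0], [0, 0.01, 0.008, 0, 0, 0, 0.0], [0, 0.018, 0.008, 0, 0, 0, 0.0], [0, 0.026, 0.008, 0, 0, 0, 0.0], [0, 0.034, 0.008, 0, 0, 0, 0.0], [0, 0.042, 0.008, 0, 0, 0, 0.0], [0, 0.05, 0.008, 0, 0, 0, 0.0], [0, 0.05, 0.008, 0, 0, 0, 0.0]]

```text
t: 17.02
ee_pos: [0.6037, 0.0925, 0.1784]
ee_rot: [-0.002, -0.583, 0.813, 0.001]
wrist_force: [0.2, 0.4, 0.0]
width: -0.0001
```

```bash
python3 -c "
from h import *
rel()
look('aa',(205,80,325,230),(220,125,332,265))"
```

```text
t 17.02 p [0.6037 0.0925 0.1784] F [0.2 0.4 0. ] w -0.0001 z [-0.005  0.    -1.   ] x [-0.321 -0.947  0.001]
```

View pics/aa.png

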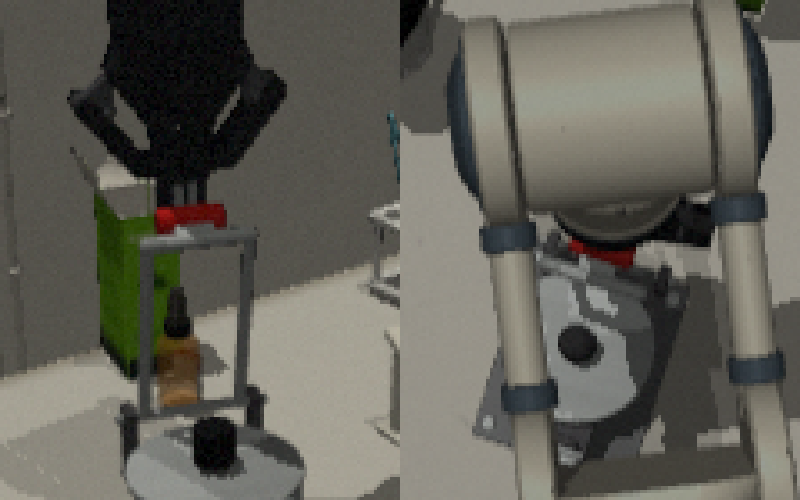

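The bail is moving with the fingers. Continuing forward and slightly down.

>>> servo_tool:
  targets:
    - [[0, 0.008, 0.005, 0, 0, 0, 0.0], [0, 0.016, 0.008, 0, 0, 0, 0.0], [0, 0.024, 0.01, 0, 0, 0, 0.0], [0, 0.032, 0.012, 0, 0, 0, 0.0], [0, 0.04, 0.014, 0, 0, 0, 0.0], [0, 0.048, 0.016, 0, 0, 0, 0.0], [0, 0.056, 0.018, 0, 0, 0, 0.0], [0, 0.064, 0.02, 0, 0, 0, 0.0], [0, 0.064, 0.02, 0, 0, 0, 0.0]]

```text
t: 17.87
ee_pos: [0.5426, 0.1131, 0.1579]
ee_rot: [-0.002, -0.583, 0.813, 0.002]
wrist_force: [0.2, 0.5, -0.5]
width: 0.0001
```

```bash
python3 -c "
from h import *
rel()
look('bb',(205,80,325,230),(220,125,332,265))"
```

```text
t 17.87 p [0.5426 0.1131 0.1579] F [ 0.2  0.5 -0.5] w 0.0001 z [-0.005 -0.    -1.   ] x [-0.321 -0.947  0.002]
```

View pics/bb.png

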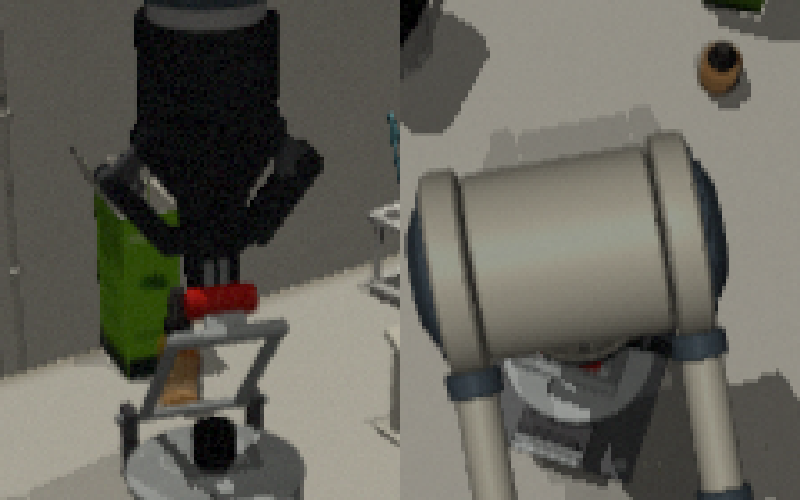

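The bail is now at about 47° with the grip at zoom (225,300). I'll lift the fingers clear and come over the top of the grip.

>>> servo_tool:
  targets:
    - [[0.003, -0.01, 0, 0, 0, 0, 0.0], [0.003, -0.01, -0.03, 0, 0, 0, 0.0], [0.003, -0.01, -0.067, 0, 0, 0, 0.0], [0.003, -0.01, -0.07, 0, 0, 0, 0.0], [0.003, 0.01, -0.07, 0, 0, 0, 0.0], [0.003, 0.029, -0.07, 0, 0, 0, 0.0], [0.003, 0.033, -0.055, 0, 0, 0, 0.0], [0.003, 0.034, -0.04, 0, 0, 0, 0.0], [0.003, 0.035, -0.027, 0, 0, 0, 0.0], [0.003, 0.042, -0.017, 0, 0, 0, 0.0], [0.003, 0.042, -0.017, 0, 0, 0, 0.0]]

```text
t: 18.88
ee_pos: [0.501, 0.1241, 0.1767]
ee_rot: [-0.003, -0.583, 0.812, 0.003]
wrist_force: [-10.2, 1.2, 10.3]
width: 0.0001
```

```bash
python3 -c "
from h import *
rel()
look('cc',(205,80,325,230),(220,125,332,265))"
```

```text
t 18.88 p [0.501  0.1241 0.1767] F [-10.2   1.2  10.3] w 0.0001 z [-0.008  0.002 -1.   ] x [-0.32  -0.948  0.001]
```

View pics/cc.png

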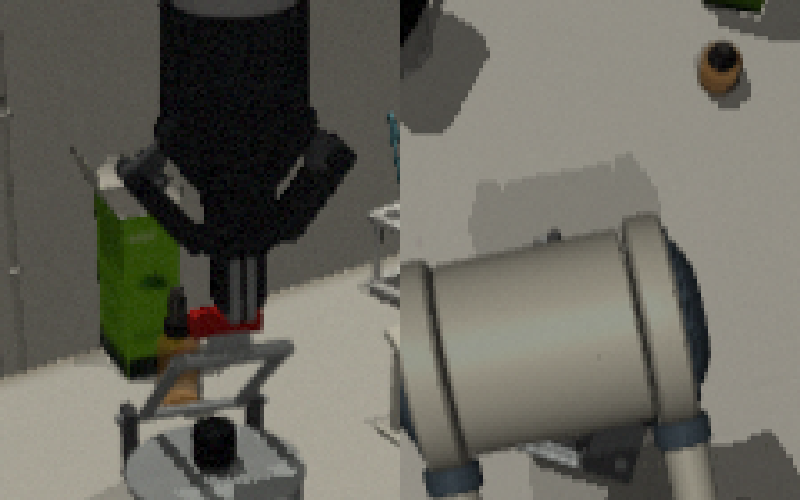

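```bash
cat >> h.py <<'E'
def grip(q): return CAN+CX*(.06-.126*np.cos(q)+.02*np.sin(q))+[0,0,.092+.126*np.sin(q)+.02*np.cos(q)]
E
python3 -c "
from h import *
for n in('bb','cc'):
  S=cv2.imread(f'pics/{n}_scene.png');c,a,pp=blob(S,(245,140,300,220),red);print(n,c,a,pp.min(0),pp.max(0))
for q in(.9,.8,.7,.6,.5): print(q,proj('scene',[grip(q)])[0].round(1),grip(q).round(4))
p=ctrl.sense()['ee_pos'];print((p-CAN)@CX,(p-CAN)@CY)"
```

```text
bb [263.38095238 168.52380952] 21 [261 167] [266 170]
cc [263.55555556 173.55555556] 9 [262 173] [266 175]
0.9 [270.2 164.9] [0.5315 0.1169 0.2031]
0.8 [271.9 170.7] [0.5213 0.1203 0.1963]
0.7 [273.4 176.8] [0.5118 0.1235 0.1885]
0.6 [274.9 183.3] [0.503  0.1265 0.1797]
0.5 [276.2 190.1] [0.4952 0.1291 0.17  ]
-0.03244297801484012 -0.0028236979449101063
```

Bail at q≈0.72, with the tool about 10 mm too far forward on the grip. I'll lift, recentre and press down along the arc.

>>> servo_tool:
  targets:
    - [[0, 0, -0.02, 0, 0, 0, 0.0], [-0.003, -0.01, -0.025, 0, 0, 0, 0.0], [-0.003, -0.01, -0.02, 0, 0, 0, 0.0], [-0.003, -0.008, -0.012, 0, 0, 0, 0.0], [-0.003, -0.003, -0.005, 0, 0, 0, 0.0], [-0.003, 0.003, 0.002, 0, 0, 0, 0.0], [-0.003, 0.007, 0.007, 0, 0, 0, 0.0], [-0.003, 0.0115, 0.012, 0, 0, 0, 0.0], [-0.003, 0.015, 0.017, 0, 0, 0, 0.0], [-0.003, 0.019, 0.022, 0, 0, 0, 0.0], [-0.003, 0.022, 0.028, 0, 0, 0, 0.0], [-0.003, 0.025, 0.0335, 0, 0, 0, 0.0], [-0.003, 0.025, 0.0335, 0, 0, 0, 0.0]]

```text
t: 20.07
ee_pos: [0.475, 0.1361, 0.1421]
ee_rot: [-0.005, -0.584, 0.812, 0.005]
wrist_force: [-5.0, 1.7, 3.2]
width: -0.0002
```

```bash
python3 -c "
from h import *
rel()
p=ctrl.sense()['ee_pos'];print((p-CAN)@CX,(p-CAN)@CY)
look('dd',(215,120,327,260),(220,125,332,265))"
```

```text
t 20.07 p [0.475  0.1361 0.1421] F [-5.   1.7  3.2] w -0.0002 z [-0.014  0.003 -1.   ] x [-0.318 -0.948  0.002]
-0.062278620689857477 0.00012575428593928007
```

View pics/dd.png

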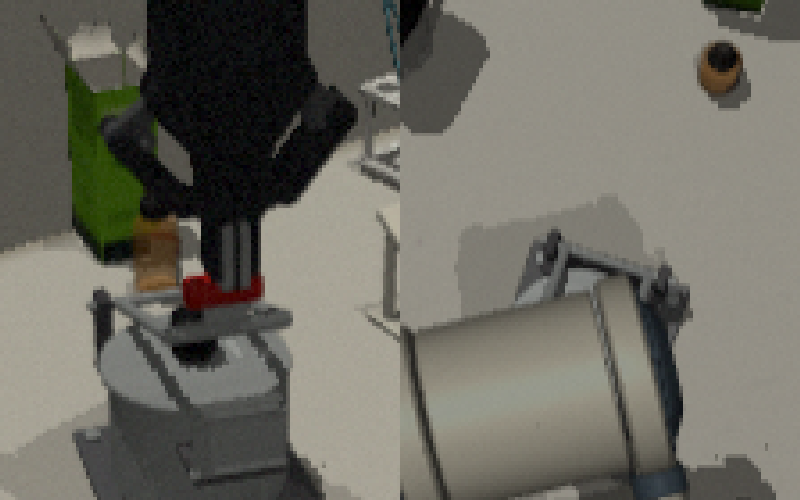

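Bail at q≈0.3 and still under the fingers. I'll continue down to the snap.

>>> servo_tool:
  targets:
    - [[0, -0.001, 0.005, 0, 0, 0, 0.0], [0, -0.001, 0.01, 0, 0, 0, 0.0], [0, -0.001, 0.015, 0, 0, 0, 0.0], [0, 0, 0.019, 0, 0, 0, 0.0], [0, 0, 0.023, 0, 0, 0, 0.0], [0, 0, 0.026, 0, 0, 0, 0.0], [0, 0, 0.029, 0, 0, 0, 0.0], [0, 0, 0.029, 0, 0, 0, 0.0]]

```text
t: 20.83
ee_pos: [0.4773, 0.1348, 0.1126]
ee_rot: [-0.003, -0.583, 0.812, 0.003]
wrist_force: [-0.4, -0.6, -0.1]
width: 0.0002
```

```bash
python3 -c "
from h import *
rel()
p=ctrl.sense()['ee_pos'];print((p-CAN)@CX,(p-CAN)@CY)
look('ee',(215,120,327,260),(220,125,332,265))"
```

```text
t 20.83 p [0.4773 0.1348 0.1126] F [-0.4 -0.6 -0.1] w 0.0002 z [-0.009  0.001 -1.   ] x [-0.319 -0.948  0.002]
-0.059755917092643385 -0.00037540131345870016
```

View pics/ee.png

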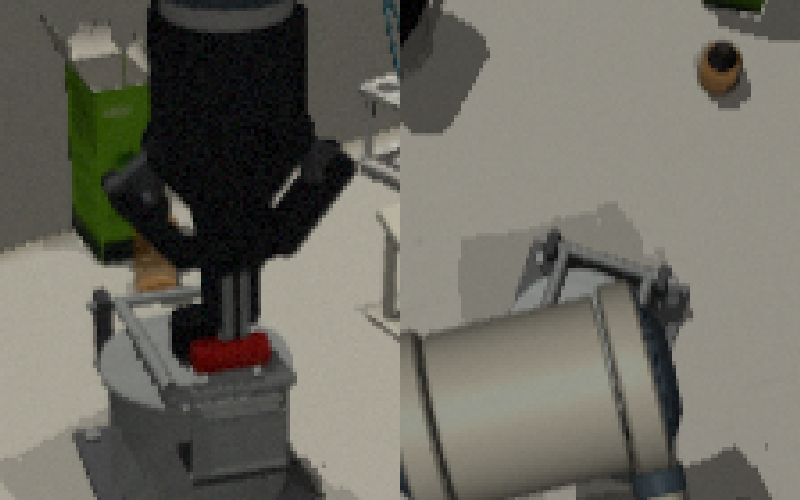

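The bar is almost at the catch, with no force yet. Pressing home in small steps.

>>> servo_tool:
  targets:
    - [[0, 0.003, 0.003, 0, 0, 0, 0.0], [0, 0.003, 0.005, 0, 0, 0, 0.0], [0, 0.003, 0.007, 0, 0, 0, 0.0], [0, 0.003, 0.007, 0, 0, 0, 0.0]]

```text
t: 21.27
ee_pos: [0.4742, 0.1363, 0.1073]
ee_rot: [-0.003, -0.584, 0.812, 0.003]
wrist_force: [-4.1, 0.8, 5.6]
width: -0.0002
```

```bash
python3 -c "
from h import *
rel()
p=ctrl.sense()['ee_pos'];print((p-CAN)@CX,(p-CAN)@CY)
look('ff',(235,180,299,260),(220,125,332,265))"
```

```text
t 21.27 p [0.4742 0.1363 0.1073] F [-4.1  0.8  5.6] w -0.0002 z [-0.008  0.002 -1.   ] x [-0.319 -0.948  0.001]
-0.06313440238312656 1.9991363906437897e-05
```

View pics/ff.png

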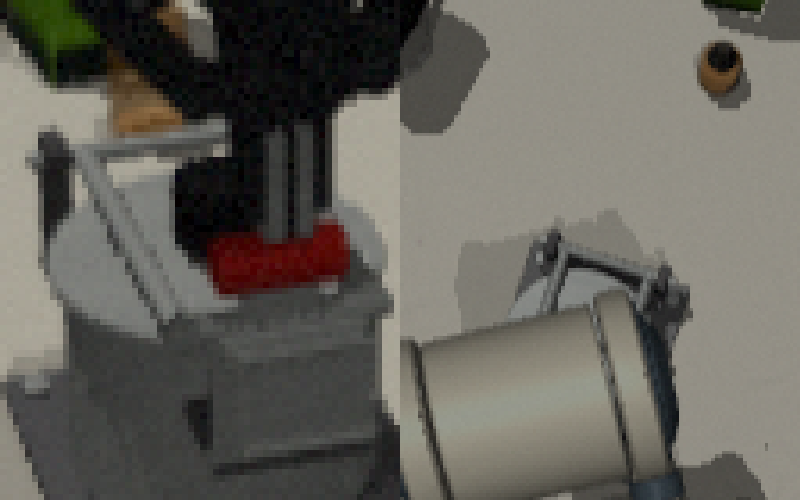

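Contact at about 6 N. Pushing further.

>>> servo_tool:
  targets:
    - [[0, 0, 0.002, 0, 0, 0, 0.0], [0, 0, 0.004, 0, 0, 0, 0.0], [0, 0, 0.005, 0, 0, 0, 0.0], [0, 0, 0.005, 0, 0, 0, 0.0]]

```text
t: 21.7
ee_pos: [0.4742, 0.1361, 0.1015]
ee_rot: [-0.003, -0.584, 0.812, 0.003]
wrist_force: [-0.5, -0.6, -0.3]
width: -0.0001
```

```bash
python3 -c "
from h import *
rel()
look('gg',(235,180,299,260),(220,125,332,265))"
```

```text
t 21.70 p [0.4742 0.1361 0.1015] F [-0.5 -0.6 -0.3] w -0.0001 z [-0.008  0.001 -1.   ] x [-0.319 -0.948  0.002]
```

View pics/gg.png

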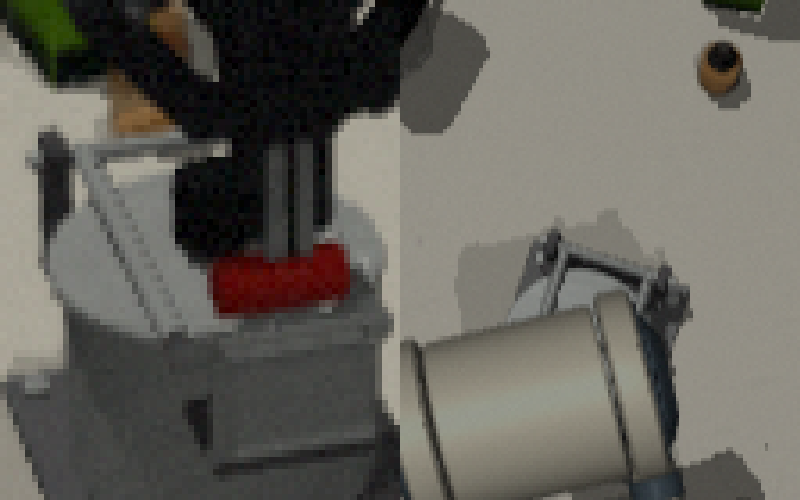

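The force rose to 6 N and then dropped to zero, which looks like the snap. I'll press on to feel the firm stop.

>>> servo_tool:
  targets:
    - [[0, 0, 0.002, 0, 0, 0, 0.0], [0, 0, 0.004, 0, 0, 0, 0.0], [0, 0, 0.004, 0, 0, 0, 0.0]]

```text
t: 22.05
ee_pos: [0.4746, 0.1362, 0.0995]
ee_rot: [-0.002, -0.584, 0.812, 0.002]
wrist_force: [-2.3, -0.3, 8.7]
width: -0.0002
```

```bash
python3 -c "
from h import *
rel()"
```

```text
t 22.05 p [0.4746 0.1362 0.0995] F [-2.3 -0.3  8.7] w -0.0002 z [-0.006  0.001 -1.   ] x [-0.319 -0.948  0.001]
```

>>> servo_tool:
  targets:
    - [[0, 0, 0.003, 0, 0, 0, 0.0], [0, 0, 0.005, 0, 0, 0, 0.0], [0, 0, 0.005, 0, 0, 0, 0.0]]

```text
t: 22.3
ee_pos: [0.4748, 0.1364, 0.0989]
ee_rot: [-0.001, -0.584, 0.812, 0.002]
wrist_force: [-9.8, -1.5, 20.0]
width: 0.0003
```

```bash
python3 -c "
from h import *
rel()
look('hh',(235,180,299,260),(220,125,332,265))"
```

```text
t 22.30 p [0.4748 0.1364 0.0989] F [-9.8 -1.5 20. ] w 0.0003 z [-0.004  0.002 -1.   ] x [-0.319 -0.948 -0.001]
```

View pics/hh.png

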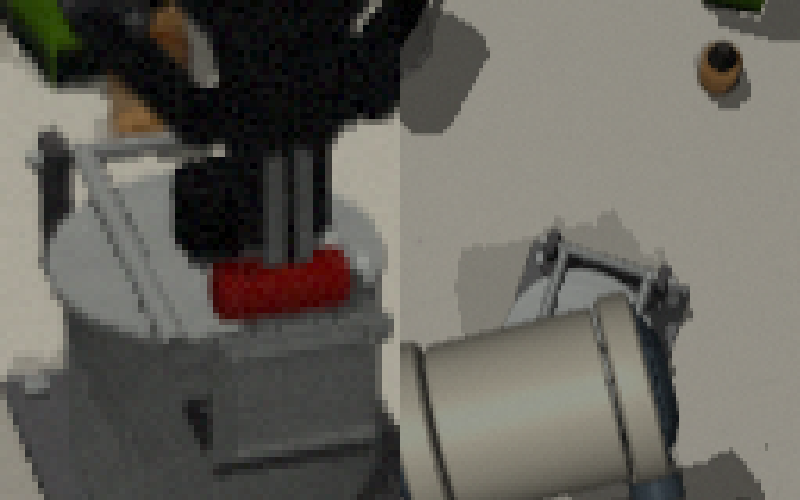

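A firm 20 N stop with no further travel. Rising clear and checking.

>>> servo_tool:
  targets:
    - [[0, 0, -0.01, 0, 0, 0, 0.0], [0, 0, -0.03, 0, 0, 0, 0.0], [0, 0, -0.06, 0, 0, 0, 0.0], [0, 0, -0.1, 0, 0, 0, 0.0], [0, 0, -0.14, 0, 0, 0, 0.0], [0, 0, -0.16, 0, 0, 0, 0.0], [0.04, 0.02, -0.16, 0, 0, 0, 0.0], [0.08, 0.03, -0.16, 0, 0, 0, 0.0], [0.12, 0.04, -0.16, 0, 0, 0, 0.0], [0.16, 0.04, -0.16, 0, 0, 0, 0.0], [0.2, 0.04, -0.16, 0, 0, 0, 0.0], [0.24, 0.04, -0.16, 0, 0, 0, 0.0], [0.28, 0.04, -0.16, 0, 0, 0, 0.0], [0.28, 0.04, -0.16, 0, 0, 0, 0.0]]

```text
t: 23.57
ee_pos: [0.3459, -0.1226, 0.2587]
ee_rot: [-0.002, -0.579, 0.815, 0.001]
wrist_force: [0.1, -0.5, -0.5]
width: 0.0001
```

```bash
python3 -c "
from h import *
rel()
look('ii',(235,170,307,260),(220,125,332,265))
S=cv2.imread('pics/ii_scene.png');T=cv2.imread('pics/ii_top.png')
a=blob(S,(245,180,310,235),red);b=blob(T,(240,190,300,260),red);print(a[:2],b[:2],tri(a[0],b[0]),grip(0))
for n,I,J in(('scene',S,cv2.imread('pics/scene0.png')),('top',T,cv2.imread('pics/top0.png'))): cv2.imwrite(f'pics/cmp_{n}.png',I)"
```

```text
t 23.57 p [ 0.3459 -0.1226  0.2587] F [ 0.1 -0.5 -0.5] w 0.0001 z [-0.004 -0.001 -1.   ] x [-0.329 -0.944  0.002]
(array([279.95238095, 222.5047619 ]), np.int32(105)) (array([261.25352113, 246.61971831]), np.int32(71)) (array([0.47196471, 0.1377491 , 0.11581857]), np.float64(6.77597538619303e-05)) [0.47148412 0.13716046 0.112     ]
```

View pics/ii.png

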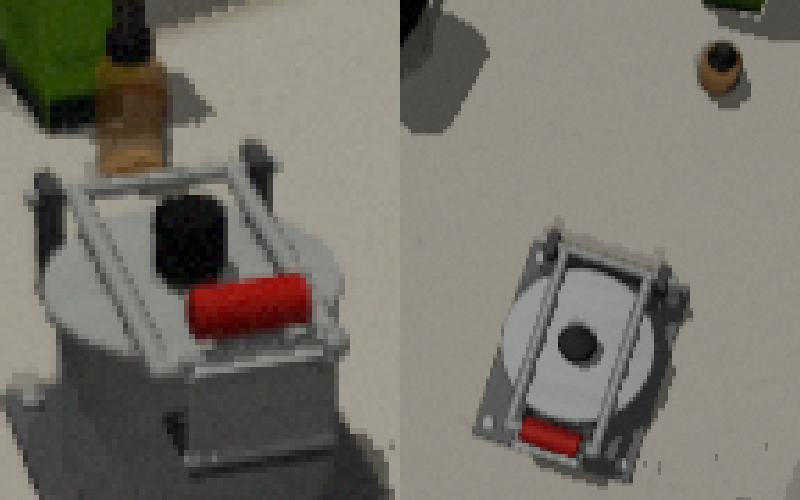

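View pics/ii_top.png

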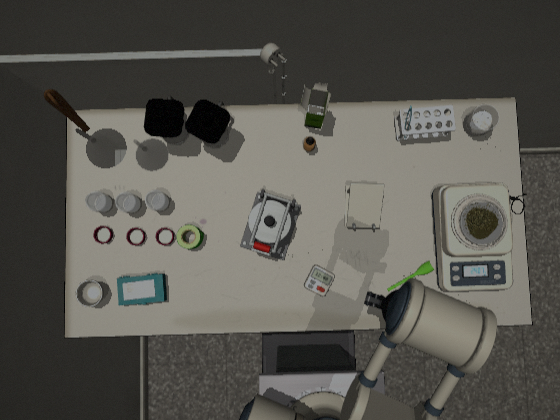

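```bash
python3 -c "
from h import *
for n in('scene','top'):
  A=cv2.imread(f'pics/{n}0.png').astype(int);B=cv2.imread(f'pics/ii_{n}.png').astype(int)
  for nm,b in {'top':(('timer',(300,262,340,297)),('bottle',(300,134,320,154)),('roll',(175,223,205,252))),'scene':(('roll',(160,268,205,315)),)}[n]:
    x0,y0,x1,y1=b;print(n,nm,abs(A-B)[y0:y1,x0:x1].mean().round(2))
print(ctrl.hand_in())"
```

```text
scene roll 2.72
top timer 5.25
top bottle 1.49
top roll 1.27
the job is handed in; nothing more can be done
None
```

The canister is shut: the lid is seated in the mouth and the bail is down under the catch. I handed it in at about 23.6 s, with the arm clear of everything. No verdict came back.

**How it went**
- **Lid grasp:** The first grasp failed. It caught only the knob's upper edge, slipped off and pushed the lid about 12 mm sideways on its rest. I felt for the disc (about 14 N), backed off and gripped again, and that grip held.
- **Lid placing:** I lowered the lid under control until it met the canister at TCP z = 0.071 (0.072 predicted), at about 8 N, and then released it.
- **Bail:** I swung it over with the shut fingers behind the red grip, then pressed down. The force rose to about 6 N and dropped to zero, which I took as the snap, and then met a firm stop at 20 N.

**Last checks**
- **Lid and bail:** In both views the lid sits level and the bail lies closed with the knob between its wires. I judged the bar to be under the catch from the pictures and the force; it was not measured directly.
- **Red grip:** It measured (0.472, 0.138, 0.116), where the closed position should be (0.471, 0.137, 0.112). The 4 mm extra height matches the bias I saw when the bail was open.
- **Bystanders:** The timer, bottle and roll are at their starting pixels. The timer's patch changed most, by 5.3 grey levels against 1.3–1.5 for the other two in the top view. I put that down to the arm's shadow but did not check further.

**Unexplained:** The fingertips seemed to sit about 13 mm behind the stated TCP. I worked from contact and the pictures instead, and did not find the cause.

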